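# Stock the bread riser: clear its mouth, load the paddle board and slide it under

## Robot

A 6-joint arm with a two-finger parallel gripper is mounted at the origin on a cart in front of the work surface, level with it; the furniture and walls round the work are solid. World frame = base frame: x ahead of the robot, y to its left, z up, the work surface at z = 0. Lengths are in m, angles in rad, forces in N, time in s.
With the tool pointing down it reaches from about 0.3 to 0.75 m from the base axis. Payload 8.5 kg.
Tool frame: the origin (TCP) lies on the centre line of the jaws, within the pads' length; the fingertips stand manip.tip_reach ahead of it and the grasp point (between the pads) lies 5 mm behind it (manip.tip_reach is the distance from the TCP to the fingertips, in m); y points along the fingers, z is the direction in which the jaws open and shut, and the axes are right-handed (so a half turn about y gives the same grasp; the last joint's range is limited). The gripper opens to 88 mm and grips with 3 to 60 N. Pads are 18 mm wide; open, the fingers measure 123 mm over their backs; the gripper's body (75 mm by 187 mm) begins 45 mm behind the grasp point.
Start: joints at [0.997, 0.381, 1.297, -0, 1.464, -0.215], TCP at [0.193, 0.515, 0.253] pointing down, gripper open.
Joint ranges: [-3.11, 3.11], [-0.89, 2.33], [0.22, 2.48], [-1.42, 4.56], [0.17, 2.85], [-2.88, 2.88]. Speed limits (rad/s): [2.39, 2.39, 3.14, 3.14, 3.14, 3.14].

## Interface

Orientations are given as a 3x3 rotation matrix whose columns are the frame's x, y, z axes.
In Python, from station import sensors, camera, manip, search_frame, cut_out gives the robot as it stands.
- The arm moves only by the tool servo_tool, never from a script. Its argument "increments" is a list that holds one entry, the list of rows, each a list of 7 numbers: the shift along the tool's x, y, z each as a share of 2.5 cm, from -1 to 1, then the turn, a rotation vector about the tool's x, y, z each as a share of 8 degrees, from -1 to 1, then the opening, from -1 (shut) to 1 (fully open), so that 0 is half open. A call has 1 to 5 rows; each row shifts and turns the pose as measured when the row begins, along the tool's axes as they then stand; what a row does not reach is not made up. A row lasts 1/10 s, in which the tool goes at most 50 mm and 8.59 degrees, less where a joint would pass 70% of its speed; a pose out of reach is approached as far as the arm can. A call with a number of a shift or a turn outside -1 to 1 is refused whole. A call with a gripper value outside its range is refused whole. The fingers move at their own pace and stop on an object; "newtons" is the grip in N (left out, the last holds). Time passes only in rows, so rows that do not move let the fingers close. It gives the time, the measured TCP pose, the force and the opening at its end, in the units of the state.
- sensors.observe(): the state, without advancing time (a new reading comes with each control period).
- camera(name): name is "scene" or "top" or "wrist"; returns a dict with "color" (400x640x3 uint8, red, green, blue), "fx", "fy", "cx", "cy" (pixels), "world_to_cam" (4x4, takes a point from world to camera coordinates). Camera axes: x right, y down, z forward; pixel columns grow to the right and rows downward; lengths in m; the calibration is good to about 2 mm. A picture is of the moment at which its call begins. There is no depth.
- manip.close_job(): hands the job in, once; it reports no verdict.
Trained networks look in the newest picture that a camera, given by its name, has taken for a name from the list of things; names that differ only in an ending like _2 or _b are one class to them, and where a whole thing is asked for, a point or a joint stands for the part that bears it (a point fixed in the world has none). Each returns a list of dicts, best first, with "p" (0 to 1); they miss things now and then, are a little off and sometimes report something else, mostly with a low value. They report only what shows in the picture. A call takes as long as a camera call.
- search_frame(camera, thing): "centre" ([x, y, z] in m, in world coordinates, good to about 4 mm: the middle of the surface that is visible of it).
- cut_out(camera, thing): "mask" (400x640 bool, what is visible of it).
The state is a dict: "t": time; "qpos": joint angles; "qvel": joint speeds; "tau": joint torques, N m; "ee_pos": TCP position; "orientation": TCP orientation; "ft_force": force on the tool from outside, world axes, zero at the start; "moment": the same for the moment, N m; "width": finger opening in m.
Only numpy, scipy, OpenCV 4.12 (cv2) and the standard library are available. Lean on these libraries where they do the work, as an engineer would, in place of code of your own. Each camera call takes 0.05 s, during which the arm holds its last target.

## Task

Get the bread display ready. Put every biscuit carton that stands in front of the low wooden riser up on the riser's deck, and lay all the focaccia pieces from the chopping board flat and side by side on the blade of the dark paddle board while it is still out in the open. Then slide the loaded paddle board straight in under the deck until it meets the back stop, handle outwards, with the bread kept clear of the deck, and leave the other things on the counter where they are.

Things in the scene. Friction and masses are not known exactly. Their poses are not given: they have to be found in the camera images.
- riser: low wooden riser, fixed: two side panels (14 mm thick, 316 mm apart, x = -72 to +85 mm) carry a deck; a back stop, 34 mm high, closes the foot of the far side, its front face at x = +75 mm. Origin on the worktop at the riser's middle; x points in through the open mouth to the stop, y along its length, z up. The deck's underside is 82 mm above the worktop.
- deck: the riser's wooden deck, 172 (x) x 350 (y) x 14 mm, fixed on the panels; origin at the middle of its top face, 96 mm above the worktop, axes as the riser's. Its front edge is at x = -86 mm; a thin black rail stands 30 mm high along the back edge (x = +76 mm).
- paddle: dark paddle board lying on the worktop, 0.4 kg: blade 150 (x) x 296 (y) x 18 mm, 30 mm round corners; handle 30 mm wide, 18 thick, along -x to x = -193 mm, ending in a 38 mm round knob at x = -174. Origin under the blade's middle, z up. Starts in front of the mouth, roughly in line; home, its origin and axes meet the riser's (10 mm play to each panel) and only the handle sticks out.
- paddle_handle (a point): where to hold the paddle's handle: on its middle line, 145 mm from the paddle's origin, 10 mm above the worktop; the handle runs along the paddle's x and is 30 mm across (y)
- carton_0: upright biscuit carton, 42 (its x) x 62 (its y) x 110 mm (its z), 0.14 kg; origin at the centre of its underside, z up. Starts standing on the worktop in the gap between the riser's mouth and the paddle board, its narrow 42 mm faces turned to the riser and the paddle, others in a row beside it, 80 mm from centre to centre. May be absent (None).
- carton_1: upright biscuit carton, 42 (its x) x 62 (its y) x 110 mm (its z), 0.14 kg; origin at the centre of its underside, z up. Starts standing on the worktop in the gap between the riser's mouth and the paddle board, its narrow 42 mm faces turned to the riser and the paddle, others in a row beside it, 80 mm from centre to centre. May be absent (None).
- carton_2: upright biscuit carton, 42 (its x) x 62 (its y) x 110 mm (its z), 0.14 kg; origin at the centre of its underside, z up. Starts standing on the worktop in the gap between the riser's mouth and the paddle board, its narrow 42 mm faces turned to the riser and the paddle, others in a row beside it, 80 mm from centre to centre. May be absent (None).
- carton_3: upright biscuit carton, 42 (its x) x 62 (its y) x 110 mm (its z), 0.14 kg; origin at the centre of its underside, z up. Starts standing on the worktop in the gap between the riser's mouth and the paddle board, its narrow 42 mm faces turned to the riser and the paddle, others in a row beside it, 80 mm from centre to centre. May be absent (None).
- bread_0: cut rectangular piece of focaccia, about 64 (its x) x 118 (its y) x 49 mm (its z), uneven golden top, 0.1 kg; origin at the centre of its underside, z up. It starts on the chopping board, next to any others. May be absent (None).
- bread_1: cut rectangular piece of focaccia, about 64 (its x) x 118 (its y) x 49 mm (its z), uneven golden top, 0.1 kg; origin at the centre of its underside, z up. It starts on the chopping board, next to any others. May be absent (None).
- bread_2: cut rectangular piece of focaccia, about 64 (its x) x 118 (its y) x 49 mm (its z), uneven golden top, 0.1 kg; origin at the centre of its underside, z up. It starts on the chopping board, next to any others. May be absent (None).
- chop_board: chopping board, 200 (its x) x 300 (its y) x 22 mm, fixed, origin at the centre of its underside; the focaccia starts on it, the pieces in a row along its y about 95 mm apart, each with its long side along the chopping board's x
- price_card: price card in a small block, 20 x 77 x 101 mm; bystander
- card_terminal: card terminal, 172 x 72 x 38 mm; bystander

How it is judged:
On the way, in this order (a step that is already met when the one before it is completed fails the run):
1. every piece of bread lies on the blade of the paddle board while the blade is still outside the riser (x of bread_0 in the frame of paddle between -0.03 and 0.03 m and y of bread_0 in the frame of paddle between -0.128 and 0.128 m and z of bread_0 in the frame of paddle between 0.01 and 0.026 m and angle between each of bread_0, bread_1, bread_2's own z axis and vertical below 0.15 rad and x of bread_1 in the frame of paddle between -0.03 and 0.03 m and y of bread_1 in the frame of paddle between -0.128 and 0.128 m and z of bread_1 in the frame of paddle between 0.01 and 0.026 m and x of bread_2 in the frame of paddle between -0.03 and 0.03 m and y of bread_2 in the frame of paddle between -0.128 and 0.128 m and z of bread_2 in the frame of paddle between 0.01 and 0.026 m and x of paddle in the frame of riser below -0.15 m), for 0.2 s.
2. the loaded paddle board has been slid home under the deck (x of paddle in the frame of riser between -0.012 and 0.012 m and z of paddle in the frame of riser between -0.005 and 0.006 m and angle between the x axis of paddle and the x axis of riser, either way round below 0.12 rad), for 0.2 s.
At the end, for the whole second after the job is handed in: paddle flat and at rest under the deck, within 12 mm of the back stop and 0.12 rad of straight; every bread flat on its blade (centre within 30 mm of the blade's middle in x, 128 mm in y); every carton at rest on the deck, standing or lying, origin 10 mm or more inside its edges (all of step 2 and linear speed of paddle below 0.02 m/s and x of bread_0 in the frame of paddle between -0.03 and 0.03 m and y of bread_0 in the frame of paddle between -0.128 and 0.128 m and z of bread_0 in the frame of paddle between 0.01 and 0.026 m and angle between each of bread_0, bread_1, bread_2's own z axis and vertical below 0.15 rad and x of bread_1 in the frame of paddle between -0.03 and 0.03 m and y of bread_1 in the frame of paddle between -0.128 and 0.128 m and z of bread_1 in the frame of paddle between 0.01 and 0.026 m and x of bread_2 in the frame of paddle between -0.03 and 0.03 m and y of bread_2 in the frame of paddle between -0.128 and 0.128 m and z of bread_2 in the frame of paddle between 0.01 and 0.026 m and x of carton_0 in the frame of deck between -0.075 and 0.075 m and y of carton_0 in the frame of deck between -0.165 and 0.165 m and z of carton_0 in the frame of deck between -0.006 and 0.06 m and linear speed of each of carton_0, carton_1, carton_2, carton_3 below 0.03 m/s and x of carton_1 in the frame of deck between -0.075 and 0.075 m and y of carton_1 in the frame of deck between -0.165 and 0.165 m and z of carton_1 in the frame of deck between -0.006 and 0.06 m and x of carton_2 in the frame of deck between -0.075 and 0.075 m and y of carton_2 in the frame of deck between -0.165 and 0.165 m and z of carton_2 in the frame of deck between -0.006 and 0.06 m and x of carton_3 in the frame of deck between -0.075 and 0.075 m and y of carton_3 in the frame of deck between -0.165 and 0.165 m and z of carton_3 in the frame of deck between -0.006 and 0.06 m); the robot touches nothing.
It fails at once if a piece of bread is pressed or knocked against the deck (over 4 N) (contact force between any of bread_0, bread_1, bread_2 and deck above 4 N).
It fails at once if a bystander (price card, card terminal) is moved by more than 30 mm (distance of any of price_card, card_terminal from where it was at the start of the episode above 0.03 m).
Of carton_0, carton_1, carton_2, carton_3 only 3 to 4 are there at a start; the rules pass over those that are not, and their reading is None.
Of bread_0, bread_1, bread_2 only 2 to 3 are there at a start; the rules pass over those that are not, and their reading is None.
At some moment in a run one of bread_1, bread_2 may be knocked a few centimetres aside while the robot is not near it.
Once in a run the grip may slacken for a moment while it holds something.
It also fails if it takes over 210 s, if anything falls off the work surface, if the arm or the gripper's body presses on something with over 40 N, if the wrist force passes 120 N, or if a joint passes its speed limit or range.

## Working session

There is one attempt and no reset: what is moved stays moved. The work goes in short steps, Python scripts to look and compute and a tool call to move; the robot and the scene stay as the last step left them, time stands still between calls to the robot, and variables do not carry over. Pictures are saved under pics/ and viewed, and the job is handed in when it is done.

Besides the shell and the picture viewer there is one more tool, called in YAML: its name, and indented under it one key for each argument. servo_tool: Moves the arm, as the interface text tells. Its arguments: {"type":"object","properties":{"increments":{"type":"array"},"newtons":{"type":"number"}},"required":["increments"]}

```bash
mkdir -p pics; ls; python3 - <<'E'
from station import sensors,camera,manip,search_frame,cut_out
import cv2,numpy as np
s=sensors.observe();print({k:np.round(v,3).tolist() for k,v in s.items()},manip.tip_reach)
for n in("scene","top"):
    c=camera(n);cv2.imwrite(f"pics/{n}0.png",c["color"][:,:,::-1]);print(n,c["fx"],c["cx"],np.round(c["world_to_cam"],3).tolist())
    for t in["paddle","paddle_handle","carton_0","bread_0","chop_board","riser","deck","price_card","card_terminal"]:
        print(t,[(np.round(d["centre"],3).tolist(),round(d["p"],2)) for d in search_frame(n,t)])
E
```

```text
pics
{'t': 0.0, 'qpos': [0.997, 0.381, 1.298, -0.0, 1.464, -0.215], 'qvel': [0.001, -0.0, 0.0, -0.001, 0.002, 0.0], 'tau': [-0.002, -43.791, -22.456, 0.071, 0.035, -0.0], 'ee_pos': [0.193, 0.515, 0.252], 'orientation': [[0.936, -0.001, 0.351], [-0.351, -0.001, 0.936], [-0.0, -1.0, -0.001]], 'ft_force': [0.99, 0.665, -0.637], 'moment': [0.0, -0.036, 0.028], 'width': 0.088} 0.014
scene 461.91412345228554 323.4997985924177 [[0.84, -0.543, -0.018, -0.508], [-0.424, -0.634, -0.647, 0.222], [0.34, 0.551, -0.763, 1.603], [0.0, 0.0, 0.0, 1.0]]
paddle [([0.5, 0.006, 0.02], 0.6)]
paddle_handle [([0.497, -0.0, 0.016], 0.82)]
carton_0 [([0.386, -0.176, 0.107], 0.85), ([0.46, -0.163, 0.105], 0.68), ([0.548, -0.156, 0.106], 0.6), ([0.624, -0.146, 0.104], 0.57)]
bread_0 [([0.356, 0.31, 0.054], 0.84), ([0.448, 0.324, 0.057], 0.55)]
chop_board [([0.49, 0.285, 0.021], 0.76)]
riser [([0.506, -0.303, 0.097], 0.82)]
deck [([0.522, -0.29, 0.099], 0.89), ([0.547, -0.154, 0.107], 0.72)]
price_card [([0.774, -0.175, 0.05], 0.74)]
card_terminal [([0.52, -0.56, 0.026], 0.93)]
top 430.3526778035315 326.722205935977 [[0.03, -1.0, 0.002, -0.117], [-0.977, -0.03, -0.209, 0.551], [0.209, 0.005, -0.978, 1.564], [0.0, 0.0, 0.0, 1.0]]
paddle [([0.509, 0.009, 0.019], 0.73), ([0.471, -0.16, 0.11], 0.4)]
paddle_handle [([0.501, 0.009, 0.018], 0.92)]
carton_0 [([0.626, -0.14, 0.11], 0.71), ([0.549, -0.149, 0.104], 0.7), ([0.388, -0.173, 0.109], 0.62), ([0.472, -0.16, 0.109], 0.52), ([0.363, 0.321, 0.058], 0.5)]
bread_0 [([0.361, 0.318, 0.058], 0.72), ([0.452, 0.332, 0.06], 0.71)]
chop_board [([0.492, 0.319, 0.021], 0.98), ([0.508, 0.008, 0.02], 0.47)]
riser [([0.529, -0.282, 0.096], 0.92), ([0.468, -0.16, 0.109], 0.47), ([0.531, -0.283, 0.096], 0.3)]
deck [([0.529, -0.279, 0.094], 0.87)]
price_card [([0.777, -0.177, 0.051], 0.76), ([0.53, -0.279, 0.096], 0.44)]
card_terminal [([0.551, -0.553, 0.03], 0.59)]
```

View pics/scene0.png

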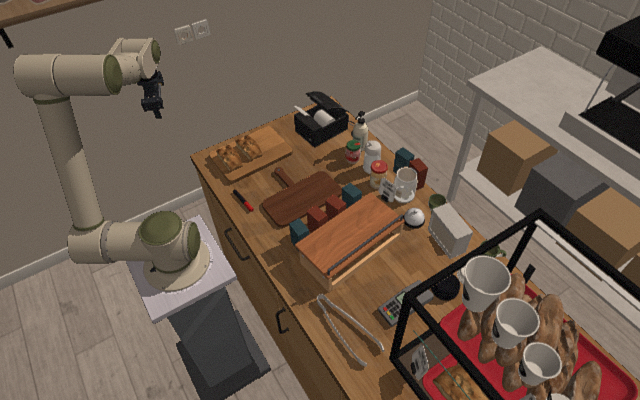

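View pics/top0.png

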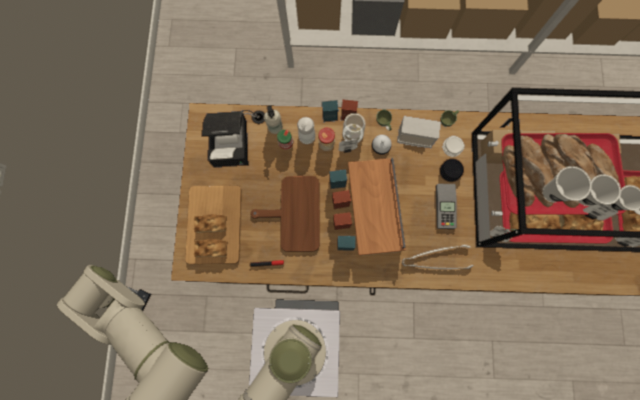

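The pictures show four cartons (top image, column at x≈340, y 180–243), two focaccia pieces at (210,222) and (210,248), the paddle at (300,213) with its handle to the left, and the riser at (375,207). Next I'll fit exact poses.

```bash
cat > h.py <<'E'
from station import sensors,camera,manip,search_frame,cut_out
import cv2,numpy as np
def backproj(c,uv,z):
    W=c["world_to_cam"];R=W[:3,:3];t=W[:3,3];o=-R.T@t
    uv=np.atleast_2d(uv).astype(float)
    d=np.c_[(uv[:,0]-c["cx"])/c["fx"],(uv[:,1]-c["cy"])/c["fy"],np.ones(len(uv))]@R
    return o+d*((z-o[2])/d[:,2])[:,None]
def proj(c,p):
    p=np.atleast_2d(p);q=p@c["world_to_cam"][:3,:3].T+c["world_to_cam"][:3,3]
    return np.c_[c["fx"]*q[:,0]/q[:,2]+c["cx"],c["fy"]*q[:,1]/q[:,2]+c["cy"]]
def rect(c,mask,z):
    v,u=np.nonzero(mask);P=backproj(c,np.c_[u,v],z)[:,:2]
    (cx,cy),(w,h),a=cv2.minAreaRect((P*1000).astype(np.float32))
    return np.round([cx,cy,w,h,a],1)
def yaw(deg):return np.radians(deg)
E
python3 - <<'E'
from h import *
for n in("top","scene"):
    c=camera(n)
    for t,z in[("deck",.096),("paddle",.018),("bread_0",.045),("chop_board",.022),("carton_0",.11)]:
        for d in cut_out(n,t):
            if d["p"]>.45: print(n,t,round(d["p"],2),rect(c,d["mask"],z),d["mask"].sum())
c=camera("top");im=c["color"][90:290,170:410,::-1];cv2.imwrite("pics/topz.png",cv2.resize(im,None,fx=3.3,fy=3,interpolation=cv2.INTER_CUBIC)[:600,:800])
E
```

```text
top deck 0.69 [ 533.4 -280.5  349.3  173.     7.5] 4361
top paddle 0.74 [509.1  56.3 292.8 265.2   1.7] 3189
top bread_0 0.93 [365.1 326.   63.1 118.9   1.7] 518
top bread_0 0.75 [ 549.5 -553.7   76.   172.5   88.7] 879
top bread_0 0.74 [505.8  57.5 292.2 260.9   1.9] 3184
top bread_0 0.57 [455.  335.3  72.2 122.8   1.7] 592
top chop_board 0.87 [457.8 328.6 305.  202.1   2.4] 2978
top carton_0 0.78 [ 549.4 -152.6   62.1   68.4   13.2] 301
top carton_0 0.59 [ 624.9 -138.3   68.6   62.7    1.7] 290
top carton_0 0.58 [ 469.5 -157.4   56.9   65.4    8.1] 274
top carton_0 0.56 [ 389.5 -172.8   50.1   61.1    1.7] 257
scene deck 0.93 [ 533.4 -287.7  360.5  175.8    7.3] 4439
scene paddle 0.59 [503.7  49.9 300.  275.3   2.2] 2539
scene bread_0 0.81 [453.5 329.6  77.5 144.    5.9] 412
scene bread_0 0.72 [358.4 321.1  75.8 148.3   3.9] 435
scene bread_0 0.5 [ 398.6 -145.7   88.7   74.9   89.4] 354
scene chop_board 0.78 [452.3 316.1 303.2 215.6   2.7] 1689
scene carton_0 0.83 [ 453.8 -175.    82.6   82.1    6.5] 351
scene carton_0 0.7 [ 611.9 -157.1   88.3   80.5    7.5] 325
scene carton_0 0.61 [ 373.5 -189.7   75.1   77.4    6.4] 327
scene carton_0 0.56 [ 530.  -171.1   98.    77.8    9.8] 361
```

View pics/topz.png

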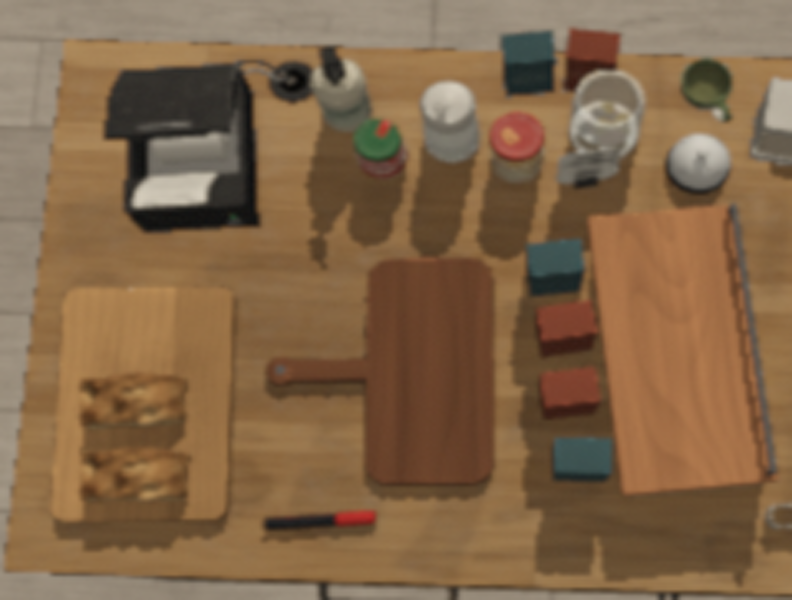

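servo_tool:
  increments:
    - [[0,0,0,0,0.97,0,1],[0,0,0,0,0.97,0,1],[0,0,0,0,0.97,0,1],[0,0,0,0,0.97,0,1],[0,0,0,0,0.97,0,0.4]]

```text
t: 2.15
ee_pos: [0.1931, 0.515, 0.2527]
orientation: [[0.489, -0.0, 0.873], [-0.873, -0.0, 0.489], [0.0, -1.0, -0.0]]
ft_force: [0.5, 0.1, 0.4]
width: 0.082
```

servo_tool:
  increments:
    - [[0,0,0,0,0.97,0,0.4],[0,0,0,0,0.97,0,0.4],[0,0,0,0,0.97,0,0.4],[0,0,0,0,0,0,0.4]]

```text
t: 2.55
ee_pos: [0.1931, 0.515, 0.2527]
orientation: [[0.085, -0.0, 0.996], [-0.996, -0.0, 0.085], [0.0, -1.0, -0.0]]
ft_force: [0.4, 0.9, -0.4]
width: 0.0618
```

```bash
cat >> h.py <<'E'
def go(x,y,z,a):
    "a: deg angle of jaw axis (tool z) from world x; prints shift units (2.5cm) in the tool axes now, and turn about tool y in units of 8deg"
    s=sensors.observe();R=np.array(s["orientation"]);d=R.T@(np.array([x,y,z])-s["ee_pos"])
    now=np.degrees(np.arctan2(R[1,2],R[0,2]));da=(a-now+90)%180-90
    ar=np.radians(a); Rt=np.array([[np.sin(ar),0,np.cos(ar)],[-np.cos(ar),0,np.sin(ar)],[0,-1,0]])
    w=cv2.Rodrigues(R.T@Rt)[0].ravel()
    print("t",round(s["t"],1),"pos",np.round(s["ee_pos"],4),"jaw",round(now,2),"w",round(s["width"],4),"F",np.round(s["ft_force"],1),"units",np.round(d/.025,2),"rot units",np.round(np.degrees(w)/8,2))
E
python3 -c "
from h import *
go(.387,-.174,.20,7.5)"
```

```text
t 2.5 pos [0.1931 0.515  0.2527] jaw 4.88 w 0.0618 F [ 0.4  0.9 -0.4] units [28.12  2.11  5.38] rot units [ 0.   -0.33  0.  ]
```

servo_tool:
  increments:
    - [[1,0,0.2,0,0,0,0.4],[1,0,0.2,0,0,0,0.4],[1,0,0.2,0,0,0,0.4],[1,0,0.2,0,0,0,0.4],[1,0,0.2,0,0,0,0.4]]

```text
t: 3.05
ee_pos: [0.2299, 0.3907, 0.252]
orientation: [[0.11, -0.0, 0.994], [-0.994, 0.0, 0.11], [-0.0, -1.0, 0.0]]
ft_force: [-0.5, -0.1, 1.1]
width: 0.0619
```

servo_tool:
  increments:
    - [[1,0,0.2,0,0,0,0.4],[1,0,0.2,0,0,0,0.4],[1,0,0.2,0,0,0,0.4],[1,0,0.2,0,0,0,0.4],[1,0,0.2,0,0,0,0.4]]

```text
t: 3.55
ee_pos: [0.2702, 0.2646, 0.2525]
orientation: [[0.132, 0.002, 0.991], [-0.991, 0.001, 0.132], [-0.001, -1.0, 0.002]]
ft_force: [0.7, -0.1, 0.5]
width: 0.0612
```

servo_tool:
  increments:
    - [[1,0,0.2,0,0,0,0.4],[1,0,0.2,0,0,0,0.4],[1,0,0.2,0,0,0,0.4],[1,0,0.2,0,0,0,0.4],[1,0,0.2,0,0,0,0.4]]

```text
t: 4.05
ee_pos: [0.3133, 0.1394, 0.2533]
orientation: [[0.154, 0.004, 0.988], [-0.988, 0.002, 0.154], [-0.001, -1.0, 0.005]]
ft_force: [0.9, 0.5, -0.1]
width: 0.0617
```

servo_tool:
  increments:
    - [[1,0,0.2,0,0,0,0.4],[1,0,0.2,0,0,0,0.4],[1,0,0.2,0,0,0,0.4],[1,0,0.2,0,0,0,0.4],[1,0,0.2,0,0,0,0.4]]

```text
t: 4.55
ee_pos: [0.3593, 0.0147, 0.2542]
orientation: [[0.175, 0.007, 0.985], [-0.985, 0.002, 0.175], [-0.0, -1.0, 0.008]]
ft_force: [0.7, 0.3, 0.5]
width: 0.0618
```

servo_tool:
  increments:
    - [[1,0,0.2,0,0,0,0.4],[1,0,0.2,0,0,0,0.4],[1,0,0.2,0,0,0,0.4],[1,0,0.2,0,0,0,0.4],[0,0,0.2,0,-0.33,0,0.4]]

```text
t: 5.05
ee_pos: [0.4037, -0.0859, 0.255]
orientation: [[0.238, 0.009, 0.971], [-0.971, 0.0, 0.238], [0.002, -1.0, 0.009]]
ft_force: [-0.3, 0.1, 0.3]
width: 0.0616
```

```bash
python3 - <<'E'
from h import *
go(.387,-.174,.20,7.5)
c=camera("wrist");cv2.imwrite("pics/w1.png",c["color"][:,:,::-1])
for d in search_frame("wrist","carton_0"):print(np.round(d["centre"],3),round(d["p"],2))
for d in cut_out("wrist","carton_0"):print(rect(c,d["mask"],.11),round(d["p"],2))
E
```

```text
t 5.0 pos [ 0.4037 -0.0859  0.255 ] jaw 13.76 w 0.0616 F [-0.3  0.1  0.3] units [ 3.26  2.19 -1.51] rot units [-0.07  0.78  0.01]
[ 0.39  -0.155  0.111] 0.97
[ 0.466 -0.144  0.101] 0.94
[ 0.62  -0.108  0.056] 0.88
[ 0.546 -0.124  0.083] 0.8
[ 466.1 -142.1   48.7   99.8   13.6] 0.94
[ 533.8 -117.1   39.2   94.    57. ] 0.6
[ 394.8 -156.3   41.8   98.9    0.9] 0.59
[601.3 -97.1 100.9  42.    8.1] 0.56
```

View pics/w1.png

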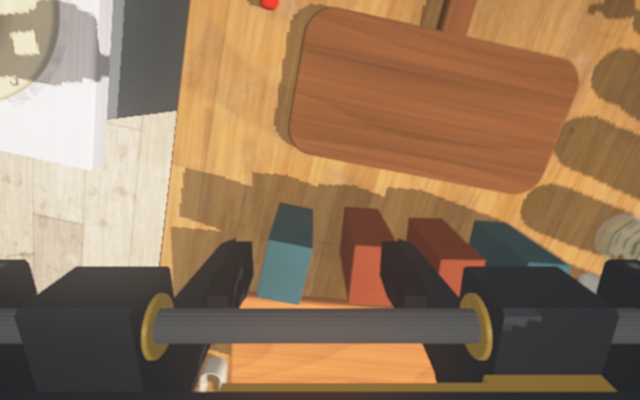

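The wrist view shows the four cartons at rows 205–300, with the leftmost (285,255) to be gripped first and the paddle clear at the top.

servo_tool:
  increments:
    - [[0.9,0,-0.35,0,0,0,0.4],[0.9,0,-0.35,0,0,0,0.4],[0.9,0,-0.4,0,0,0,0.4],[0.55,0,-0.4,-0.05,0,0,0.4],[0,0,0,0,0.78,0,0.4]]

```text
t: 5.7
ee_pos: [0.384, -0.1712, 0.2553]
orientation: [[0.139, 0.002, 0.99], [-0.99, -0.001, 0.139], [0.001, -1.0, 0.002]]
ft_force: [0.1, 0.6, -0.0]
width: 0.062
```

```bash
python3 -c "
from h import *
go(.387,-.174,.078,7.5)"
```

```text
t 5.7 pos [ 0.384  -0.1712  0.2553] jaw 7.98 w 0.062 F [ 0.1  0.6 -0. ] units [0.12 7.09 0.09] rot units [-0.02  0.06  0.01]
```

servo_tool:
  increments:
    - [[0.12,0.8,0.13,0,0.06,0,0.4],[0,1,0,0,0,0,0.4],[0,1,0,0,0,0,0.4],[0,1,0,0,0,0,0.4],[0,0,0,0,0,0,0.4]]

```text
t: 6.2
ee_pos: [0.3873, -0.1718, 0.1591]
orientation: [[0.133, 0.006, 0.991], [-0.991, -0.004, 0.133], [0.004, -1.0, 0.005]]
ft_force: [0.4, -0.1, 0.1]
width: 0.0618
```

```bash
python3 - <<'E'
from h import *
go(.387,-.174,.078,7.5)
c=camera("wrist");cv2.imwrite("pics/w2.png",c["color"][:,:,::-1])
c=camera("scene");cv2.imwrite("pics/s2.png",cv2.resize(c["color"][140:300,200:460,::-1],None,fx=3,fy=3))
E
```

```text
t 6.2 pos [ 0.3873 -0.1718  0.1591] jaw 7.65 w 0.0618 F [ 0.4 -0.1  0.1] units [ 0.07  3.25 -0.04] rot units [-0.04  0.02  0.03]
```

View pics/w2.png

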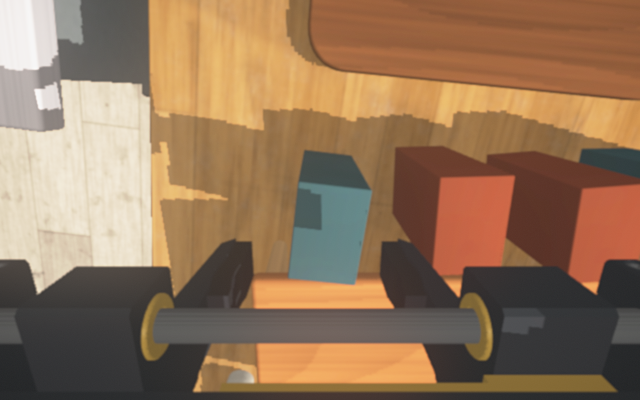

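View pics/s2.png

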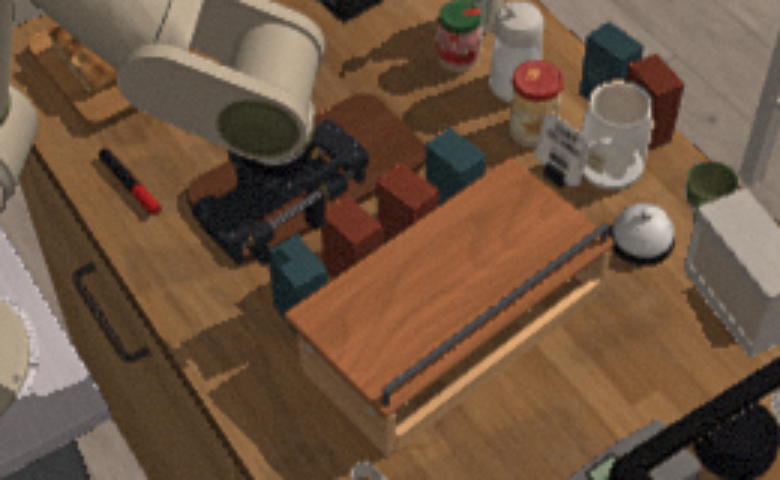

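```bash
python3 - <<'E'
from h import *
c=camera("wrist")
print(backproj(c,[[298,187],[370,187],[355,283],[289,278],[328,234]],.11))
print(backproj(c,[[440,178],[513,177],[505,275],[437,276],[600,183],[640,180]],.11))
E
```

```text
[[ 0.37576643 -0.14969375  0.11      ]
 [ 0.41624795 -0.14440513  0.11      ]
 [ 0.41817964 -0.20689079  0.11      ]
 [ 0.37702201 -0.20857544  0.11      ]
 [ 0.39674471 -0.1761647   0.11      ]]
[[ 0.45447797 -0.13409237  0.11      ]
 [ 0.49531852 -0.12815949  0.11      ]
 [ 0.50975516 -0.18948862  0.11      ]
 [ 0.46787785 -0.19555008  0.11      ]
 [ 0.54574221 -0.12510223  0.11      ]
 [ 0.56775806 -0.12044409  0.11      ]]
```

```bash
python3 - <<'E'
from h import *
c=camera("top");S=6
x0,y0=325,160
im=cv2.resize(c["color"][y0:y0+95,x0:x0+95,::-1],None,fx=S,fy=S,interpolation=cv2.INTER_CUBIC)
def q(P):
    u=((proj(c,P)-[x0,y0]+.5)*S).astype(np.int32);cv2.polylines(im,[u],True,(255,255,255),1)
q(np.array([[.376,-.150,.11],[.416,-.144,.11],[.418,-.207,.11],[.377,-.209,.11]]))
q(np.array([[.4545,-.134,.11],[.495,-.128,.11],[.510,-.1895,.11],[.468,-.1955,.11]]))
cv2.imwrite("pics/ov.png",im)
E
```

```text
(no output)
```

View pics/ov.png

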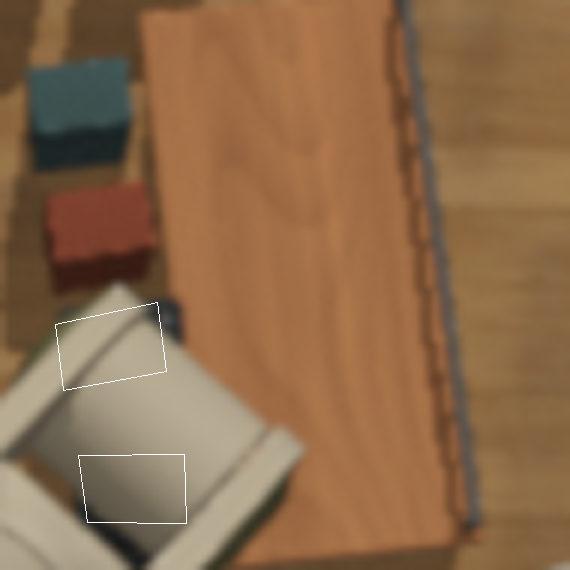

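```bash
python3 -c "
from h import *
go(.397,-.177,.078,2)"
```

```text
t 6.4 pos [ 0.3889 -0.1733  0.1623] jaw 7.61 w 0.0618 F [-0.4 -0.4  0.6] units [0.16 3.37 0.27] rot units [-0.08  0.7   0.07]
```

servo_tool:
  increments:
    - [[0.16,0.2,0.27,-0.08,0.7,0.07,0.4],[0,1,0,0,0,0,0.4],[0,1,0,0,0,0,0.4],[0,1,0,0,0,0,0.4],[0,0.2,0,0,0,0,0.4]]

```text
t: 6.9
ee_pos: [0.4004, -0.1792, 0.082]
orientation: [[0.032, 0.012, 0.999], [-0.999, -0.01, 0.033], [0.01, -1.0, 0.012]]
ft_force: [-0.2, 0.9, 1.6]
width: 0.0617
```

servo_tool:
  increments:
    - [[0,0.1,0,0,0,0,-1],[0,0,0,0,0,0,-1],[0,0,0,0,0,0,-1],[0,0,0,0,0,0,-1],[0,0,0,0,0,0,-1]]
  newtons: 25

```text
t: 7.4
ee_pos: [0.4019, -0.1803, 0.0834]
orientation: [[0.033, 0.017, 0.999], [-0.999, -0.014, 0.033], [0.015, -1.0, 0.016]]
ft_force: [-0.5, 0.8, -1.3]
width: 0.0417
```

```bash
python3 - <<'E'
from h import *
go(.397,-.177,.078,2)
r=np.radians(7.5);X=np.array([np.sin(r),-np.cos(r)]);Y=np.array([np.cos(r),np.sin(r)]);D=np.array([.533,-.2805])
print("carton0 in riser",X@(np.array([.397,-.177])-D),Y@(np.array([.397,-.177])-D))
for y in(-.12,-.04,.04,.12):print(D+X*-.015+Y*y)
E
```

```text
t 7.4 pos [ 0.4019 -0.1803  0.0834] jaw 1.9 w 0.0417 F [-0.5  0.8 -1.3] units [-0.14  0.21 -0.2 ] rot units [-0.12 -0.01  0.1 ]
carton0 in riser -0.12036610529411643 -0.1213270402520629
[ 0.41206872 -0.28129147]
[ 0.49138431 -0.27084937]
[ 0.5706999  -0.26040728]
[ 0.65001549 -0.24996518]
```

servo_tool:
  increments:
    - [[0,-1,0,-0.1,0,0.1,-1],[0,-1,0,0,0,0,-1],[0,-1,0,0,0,0,-1],[0,-1,0,0,0,0,-1],[0,-1,0,0,0,0,-1]]

```text
t: 7.9
ee_pos: [0.4, -0.1789, 0.2115]
orientation: [[0.033, -0.003, 0.999], [-0.999, 0.004, 0.033], [-0.004, -1.0, -0.002]]
ft_force: [0.6, -0.0, -2.1]
width: 0.0416
```

```bash
python3 - <<'E'
from h import *
go(.412,-.281,.21,7.5)
E
```

```text
t 7.9 pos [ 0.4    -0.1789  0.2115] jaw 1.89 w 0.0416 F [ 0.6 -0.  -2.1] units [4.1  0.04 0.34] rot units [ 0.02 -0.7  -0.03]
```

servo_tool:
  increments:
    - [[1,0,0.1,0,0,0,-1],[1,0,0.1,0,0,0,-1],[1,0,0.1,0,0,0,-1],[1,0,0,0,0,0,-1],[0,0,0,0,-0.7,0,-1]]

```text
t: 8.4
ee_pos: [0.4119, -0.2821, 0.2168]
orientation: [[0.134, 0.005, 0.991], [-0.991, -0.003, 0.134], [0.003, -1.0, 0.004]]
ft_force: [0.3, -0.1, -0.9]
width: 0.0419
```

```bash
python3 - <<'E'
from h import *
go(.412,-.281,.182,7.5)
E
```

```text
t 8.4 pos [ 0.4119 -0.2821  0.2168] jaw 7.69 w 0.0419 F [ 0.3 -0.1 -0.9] units [-0.05  1.39  0.  ] rot units [-0.03  0.02  0.02]
```

servo_tool:
  increments:
    - [[0,0.7,0,-0.03,0,0.02,-1],[0,0.6,0,0,0,0,-1],[0,0.1,0,0,0,0,-1],[0,0.1,0,0,0,0,-1],[0,0,0,0,0,0,-1]]

```text
t: 8.9
ee_pos: [0.4119, -0.2831, 0.1796]
orientation: [[0.135, 0.001, 0.991], [-0.991, -0.002, 0.135], [0.002, -1.0, 0.001]]
ft_force: [0.1, -0.6, 0.3]
width: 0.042
```

servo_tool:
  increments:
    - [[0,0.05,0,0,0,0,-1],[0,0,0,0,0,0,0.4],[0,0,0,0,0,0,0.4],[0,0,0,0,0,0,0.4],[0,-0.3,0,0,0,0,0.4]]

```text
t: 9.4
ee_pos: [0.4123, -0.2832, 0.1876]
orientation: [[0.135, 0.003, 0.991], [-0.991, -0.004, 0.135], [0.004, -1.0, 0.003]]
ft_force: [0.1, 0.3, -0.4]
width: 0.0616
```

servo_tool:
  increments:
    - [[0,-1,0,0,0,0,0.4],[0,-1,0,0,0,0,0.4],[0,-1,0,0,0,0,0.4],[-1,-0.3,0.5,0,0,0,0.4],[-1,0,0.5,0,0,0,0.4]]

```text
t: 9.9
ee_pos: [0.43, -0.2312, 0.2769]
orientation: [[0.131, 0.006, 0.991], [-0.991, -0.006, 0.131], [0.007, -1.0, 0.005]]
ft_force: [0.7, 0.5, -0.8]
width: 0.0618
```

servo_tool:
  increments:
    - [[-1,0,0.6,0,0,0,0.4],[-1,0,0.6,0,0,0,0.4],[-0.5,0,0.6,0,0,0,0.4],[0,0,0,0,0,0,0.4],[0,0,0,0,0,0,0.4]]

```text
t: 10.4
ee_pos: [0.4678, -0.1586, 0.281]
orientation: [[0.134, 0.01, 0.991], [-0.991, -0.009, 0.134], [0.011, -1.0, 0.009]]
ft_force: [0.5, -0.1, 0.6]
width: 0.0614
```

```bash
python3 - <<'E'
from h import *
go(.482,-.162,.182,12)
c=camera("wrist");cv2.imwrite("pics/w3.png",c["color"][:,:,::-1])
E
```

```text
t 10.4 pos [ 0.4678 -0.1586  0.281 ] jaw 7.71 w 0.0614 F [ 0.5 -0.1  0.6] units [0.17 3.97 0.51] rot units [-0.06 -0.54  0.08]
```

View pics/w3.png

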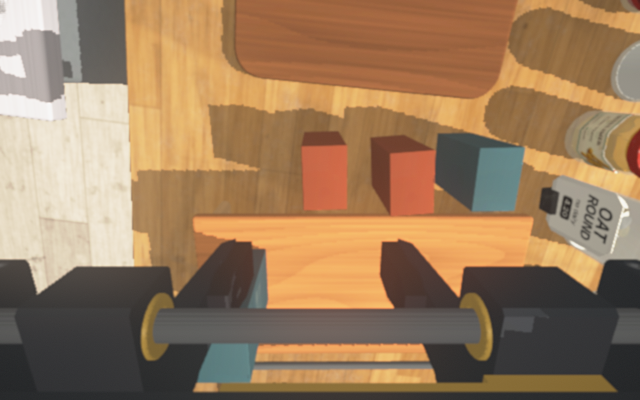

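The first carton (teal) stands on the deck, and the three left are at (325,178), (412,183) and (496,180).

```bash
python3 - <<'E'
from h import *
c=camera("wrist")
for q in([[303,146],[346,145],[347,209],[305,211]],[[390,155],[435,150],[433,213],[391,214]],[[470,148],[523,148],[518,208],[472,210]]):
    P=backproj(c,q,.11)[:,:2];print(P.mean(0).round(4),np.round(P,3).tolist(),"long edge yaw",[round(float(np.degrees(np.arctan2(d[0],-d[1]))),1) for d in(P[3]-P[0],P[2]-P[1])])
E
```

```text
[ 0.4782 -0.1594] [[0.454, -0.132], [0.492, -0.126], [0.503, -0.186], [0.463, -0.194]] long edge yaw [8.7, 10.1]
[ 0.5597 -0.1537] [[0.534, -0.13], [0.573, -0.12], [0.586, -0.18], [0.546, -0.186]] long edge yaw [12.4, 12.0]
[ 0.6364 -0.1392] [[0.604, -0.114], [0.652, -0.107], [0.666, -0.164], [0.623, -0.172]] long edge yaw [17.4, 13.7]
```

servo_tool:
  increments:
    - [[0.13,1,0.42,-0.06,-0.29,0.08,0.4],[0,1,0,0,0,0,0.4],[0,1,0,0,0,0,0.4],[0,1,0,0,0,0,0.4],[0,0.7,0,0,0,0,0.4]]

```text
t: 11.0
ee_pos: [0.4783, -0.1667, 0.1626]
orientation: [[0.168, 0.006, 0.986], [-0.986, -0.004, 0.168], [0.005, -1.0, 0.005]]
ft_force: [-1.0, 0.4, -0.1]
width: 0.0613
```

```bash
python3 - <<'E'
from h import *
c=camera("wrist");cv2.imwrite("pics/w4.png",c["color"][:,:,::-1])
go(.480,-.161,.08,10)
E
```

```text
t 11.1 pos [ 0.4774 -0.1663  0.1603] jaw 9.65 w 0.0614 F [-1.1  0.6 -2.8] units [-0.2   3.21  0.13] rot units [-0.01 -0.04  0.01]
```

View pics/w4.png

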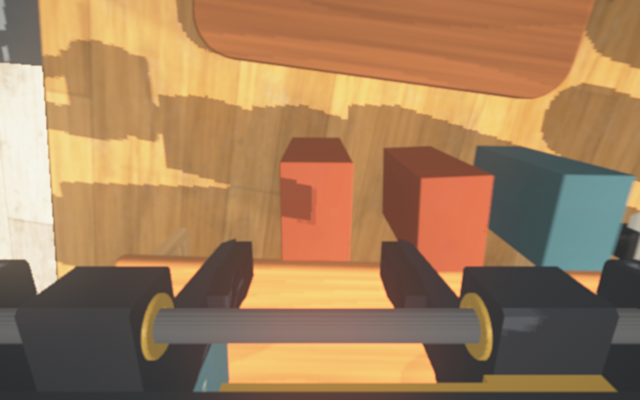

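servo_tool:
  increments:
    - [[-0.1,0.5,0.13,0,0,0,0.4],[0,0,0,0,0,0,0.4]]

```text
t: 11.25
ee_pos: [0.4795, -0.1649, 0.1475]
orientation: [[0.165, 0.001, 0.986], [-0.986, -0.001, 0.165], [0.001, -1.0, 0.001]]
ft_force: [0.4, -0.5, -0.2]
width: 0.0616
```

Only noise. Descend and grip.

servo_tool:
  increments:
    - [[-0.1,1,0,0,0,0,0.4],[0,1,0,0,0,0,0.4],[0,0.6,0,0,0,0,0.4],[0,0,0,0,0,0,-1],[0,0,0,0,0,0,-1]]

```text
t: 11.75
ee_pos: [0.4807, -0.1668, 0.0864]
orientation: [[0.162, 0.008, 0.987], [-0.987, -0.006, 0.162], [0.007, -1.0, 0.007]]
ft_force: [-0.2, -0.4, 1.3]
width: 0.0481
```

servo_tool:
  increments:
    - [[0,0,0,0,0,0,-1],[0,0,0,0,0,0,-1],[0,0,0,0,0,0,-1]]

```text
t: 12.05
ee_pos: [0.4815, -0.1678, 0.0892]
orientation: [[0.162, 0.011, 0.987], [-0.987, -0.008, 0.162], [0.01, -1.0, 0.01]]
ft_force: [0.7, -0.0, -1.5]
width: 0.0426
```

servo_tool:
  increments:
    - [[0,-1,0,0,0,0,-1],[0,-1,0,0,0,0,-1],[0,-1,0,0,0,0,-1],[0,-1,0,0,0,0,-1],[0,-1,0,0,0,0,-1]]

```text
t: 12.55
ee_pos: [0.4787, -0.1659, 0.2172]
orientation: [[0.162, 0.006, 0.987], [-0.987, -0.005, 0.162], [0.006, -1.0, 0.005]]
ft_force: [0.9, -0.6, -0.4]
width: 0.0421
```

```bash
python3 - <<'E'
from h import *
go(.4915,-.273,.21,7.5)
E
```

```text
t 12.6 pos [ 0.4787 -0.1659  0.2172] jaw 9.33 w 0.0421 F [ 0.9 -0.6 -0.4] units [ 4.31  0.31 -0.19] rot units [-0.04  0.23  0.04]
```

servo_tool:
  increments:
    - [[1,0,0,0,0,0,-1],[1,0,0,0,0,0,-1],[1,0,-0.1,0,0,0,-1],[1,0.2,0,0,0,0,-1],[0.25,0.4,0,-0.04,0.23,0.04,-1]]

```text
t: 13.05
ee_pos: [0.4952, -0.2739, 0.2103]
orientation: [[0.133, 0.01, 0.991], [-0.991, -0.007, 0.133], [0.009, -1.0, 0.009]]
ft_force: [0.2, 0.8, -1.6]
width: 0.0421
```

```bash
python3 - <<'E'
from h import *
go(.4915,-.273,.1855,7.5)
E
```

```text
t 13.1 pos [ 0.4952 -0.2739  0.2103] jaw 7.62 w 0.0421 F [ 0.2  0.8 -1.6] units [-0.07  0.99 -0.15] rot units [-0.06  0.02  0.06]
```

servo_tool:
  increments:
    - [[0,0.5,-0.1,-0.06,0,0.06,-1],[0,0.4,0,0,0,0,-1],[0,0.15,0,0,0,0,-1],[0,0.1,0,0,0,0,-1],[0,0,0,0,0,0,-1]]

```text
t: 13.55
ee_pos: [0.4911, -0.2724, 0.1833]
orientation: [[0.133, -0.002, 0.991], [-0.991, -0.003, 0.133], [0.003, -1.0, -0.002]]
ft_force: [0.6, 0.9, -1.3]
width: 0.0417
```

servo_tool:
  increments:
    - [[0,0.1,0,0,0,0,-1],[0,0.05,0,0,0,0,-1]]

```text
t: 13.75
ee_pos: [0.4912, -0.272, 0.1826]
orientation: [[0.135, 0.0, 0.991], [-0.991, -0.009, 0.135], [0.009, -1.0, -0.001]]
ft_force: [-3.7, -0.9, 10.1]
width: 0.0418
```

Contact (10 N). Release and rise.

servo_tool:
  increments:
    - [[0,-0.05,0,0,0,0,0.3],[0,0,0,0,0,0,0.4],[0,0,0,0,0,0,0.4],[0,-0.5,0,0,0,0,0.4],[0,-1,0,0,0,0,0.4]]

```text
t: 14.25
ee_pos: [0.4903, -0.2684, 0.218]
orientation: [[0.138, -0.006, 0.99], [-0.99, -0.002, 0.138], [0.001, -1.0, -0.006]]
ft_force: [0.0, -0.3, -0.6]
width: 0.0616
```

servo_tool:
  increments:
    - [[0,-1,0,0,0,0,0.4],[0,-1,0,0,0,0,0.4],[0,-1,0,0,0,0,0.4],[-1,0,0.5,0,0,0,0.4],[-1,0,0.5,0,0,0,0.4]]

```text
t: 14.75
ee_pos: [0.5089, -0.2155, 0.2962]
orientation: [[0.135, -0.004, 0.991], [-0.991, -0.002, 0.135], [0.002, -1.0, -0.005]]
ft_force: [-0.2, -0.4, -1.1]
width: 0.0616
```

servo_tool:
  increments:
    - [[-1,0,0.6,0,0,0,0.4],[-1,0,0.6,0,0,0,0.4],[-0.3,0,0.6,0,0,0,0.4],[0,0,0,0,0,0,0.4],[0,0,0,0,0,0,0.4]]

```text
t: 15.25
ee_pos: [0.5471, -0.1464, 0.2944]
orientation: [[0.139, -0.006, 0.99], [-0.99, -0.0, 0.139], [-0.001, -1.0, -0.006]]
ft_force: [-0.7, -0.0, 0.0]
width: 0.0618
```

```bash
python3 - <<'E'
from h import *
c=camera("wrist");cv2.imwrite("pics/w5.png",c["color"][:,:,::-1])
go(.560,-.154,.08,12)
E
```

```text
t 15.3 pos [ 0.547  -0.1467  0.2943] jaw 7.97 w 0.0617 F [-0.3 -0.3  0.6] units [0.37 8.57 0.53] rot units [ 0.04 -0.5  -0.01]
```

View pics/w5.png

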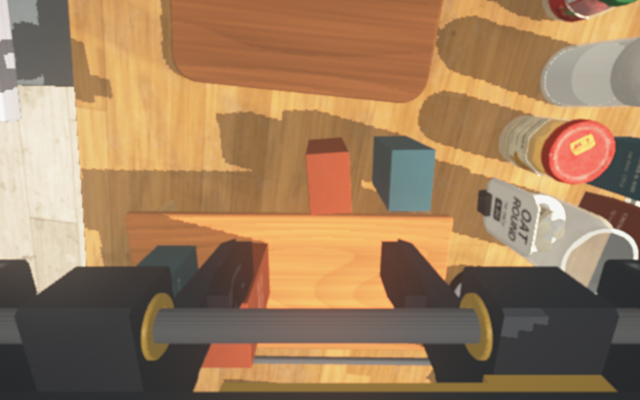

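```bash
python3 - <<'E'
from h import *
c=camera("wrist")
for q in([[307,153],[349,151],[352,213],[311,214]],[[390,151],[433,149],[433,209],[391,212]]):
    P=backproj(c,q,.11)[:,:2];print(P.mean(0).round(4),"yaw",[round(float(np.degrees(np.arctan2(d[0],-d[1]))),1) for d in(P[3]-P[0],P[2]-P[1])])
E
```

```text
[ 0.5604 -0.1531] yaw [11.2, 12.3]
[ 0.6388 -0.1395] yaw [12.6, 13.8]
```

servo_tool:
  increments:
    - [[0.35,1,0.53,0.04,-0.5,0,0.4],[0,1,0,0,0,0,0.4],[0,1,0,0,0,0,0.4],[0,1,0,0,0,0,0.4],[0,1,0,0,0,0,0.4]]

```text
t: 15.85
ee_pos: [0.5607, -0.1593, 0.1692]
orientation: [[0.204, 0.008, 0.979], [-0.979, -0.004, 0.204], [0.005, -1.0, 0.007]]
ft_force: [0.2, 0.2, -0.7]
width: 0.0615
```

```bash
python3 - <<'E'
from h import *
go(.560,-.1535,.085,12)
E
```

```text
t 15.8 pos [ 0.5607 -0.1593  0.1692] jaw 11.76 w 0.0615 F [ 0.2  0.2 -0.7] units [-0.25  3.37 -0.  ] rot units [-0.05 -0.03  0.04]
```

servo_tool:
  increments:
    - [[-0.2,1,0,-0.05,0,0.04,0.4],[0,1,0,0,0,0,0.4],[0,1,0,0,0,0,0.4],[0,0.4,0,0,0,0,0.4],[0,0,0,0,0,0,-1]]

```text
t: 16.35
ee_pos: [0.5563, -0.1581, 0.0787]
orientation: [[0.197, -0.005, 0.98], [-0.98, 0.002, 0.197], [-0.003, -1.0, -0.005]]
ft_force: [-0.2, -0.5, -0.0]
width: 0.0557
```

servo_tool:
  increments:
    - [[0,0,0,0,0,0,-1],[0,0,0,0,0,0,-1],[0,0,0,0,0,0,-1],[0,0,0,0,0,0,-1]]

```text
t: 16.75
ee_pos: [0.5573, -0.1595, 0.0821]
orientation: [[0.197, -0.001, 0.98], [-0.98, -0.0, 0.197], [0.0, -1.0, -0.001]]
ft_force: [0.1, -0.5, -1.1]
width: 0.0414
```

servo_tool:
  increments:
    - [[0,-1,0,0,0,0,-1],[0,-1,0,0,0,0,-1],[0,-1,0,0,0,0,-1],[0,-1,0,0,0,0,-1],[0,-1,0,0,0,0,-1]]

```text
t: 17.25
ee_pos: [0.556, -0.1585, 0.2097]
orientation: [[0.197, -0.006, 0.98], [-0.98, 0.003, 0.197], [-0.004, -1.0, -0.006]]
ft_force: [0.4, -0.7, -0.6]
width: 0.0418
```

```bash
python3 - <<'E'
from h import *
go(.571,-.2625,.212,7.5)
E
```

```text
t 17.2 pos [ 0.556  -0.1585  0.2097] jaw 11.37 w 0.0418 F [ 0.4 -0.7 -0.6] units [ 4.19 -0.1  -0.23] rot units [ 0.04  0.48 -0.03]
```

servo_tool:
  increments:
    - [[1,0,-0.1,0,0,0,-1],[1,0,-0.1,0,0,0,-1],[1,0,0,0,0,0,-1],[1,0.2,0,0,0,0,-1],[0.15,0.4,0,0.02,0.48,-0.02,-1]]

```text
t: 17.75
ee_pos: [0.5735, -0.2642, 0.2027]
orientation: [[0.133, 0.008, 0.991], [-0.991, -0.007, 0.133], [0.008, -1.0, 0.007]]
ft_force: [-0.1, 0.2, -0.8]
width: 0.042
```

```bash
python3 - <<'E'
from h import *
go(.571,-.2625,.18,7.5)
E
```

```text
t 17.8 pos [ 0.5735 -0.2642  0.2027] jaw 7.67 w 0.042 F [-0.1  0.2 -0.8] units [-0.09  0.91 -0.1 ] rot units [-0.05  0.02  0.06]
```

servo_tool:
  increments:
    - [[0,0.5,-0.1,-0.05,0,0.06,-1],[0,0.35,0,0,0,0,-1],[0,0.12,0,0,0,0,-1],[0,0.12,0,0,0,0,-1],[0,0.05,0,0,0,0,-1]]

```text
t: 18.25
ee_pos: [0.5706, -0.2637, 0.1765]
orientation: [[0.138, 0.002, 0.99], [-0.99, -0.002, 0.138], [0.002, -1.0, 0.001]]
ft_force: [0.4, -0.2, -2.2]
width: 0.0419
```

servo_tool:
  increments:
    - [[0,0.08,0,0,0,0,-1],[0,0.05,0,0,0,0,-1]]

```text
t: 18.45
ee_pos: [0.5706, -0.2633, 0.1764]
orientation: [[0.141, 0.003, 0.99], [-0.99, -0.005, 0.141], [0.006, -1.0, 0.003]]
ft_force: [-3.0, -0.0, 3.4]
width: 0.0418
```

Contact. Release.

servo_tool:
  increments:
    - [[0,0,0,0,0,0,0.3],[0,0,0,0,0,0,0.4],[0,0,0,0,0,0,0.4],[0,-0.5,0,0,0,0,0.4],[0,-1,0,0,0,0,0.4]]

```text
t: 18.95
ee_pos: [0.5699, -0.2612, 0.2126]
orientation: [[0.144, -0.001, 0.99], [-0.99, -0.001, 0.144], [0.001, -1.0, -0.001]]
ft_force: [0.6, 0.2, 0.6]
width: 0.0617
```

servo_tool:
  increments:
    - [[0,-1,0,0,0,0,0.4],[0,-1,0,0,0,0,0.4],[0,-1,0,0,0,0,0.4],[-1,0,0.5,0,0,0,0.4],[-1,0,0.5,0,0,0,0.4]]

```text
t: 19.45
ee_pos: [0.5877, -0.2096, 0.2981]
orientation: [[0.14, 0.006, 0.99], [-0.99, -0.006, 0.14], [0.007, -1.0, 0.005]]
ft_force: [0.7, 0.3, -0.2]
width: 0.0614
```

servo_tool:
  increments:
    - [[-1,0,0.6,0,0,0,0.4],[-1,0,0.6,0,0,0,0.4],[-0.3,0,0.6,0,0,0,0.4],[0,0,0,0,0,0,0.4],[0,0,0,0,0,0,0.4]]

```text
t: 19.95
ee_pos: [0.6256, -0.1409, 0.3032]
orientation: [[0.144, 0.011, 0.99], [-0.99, -0.007, 0.144], [0.009, -1.0, 0.01]]
ft_force: [1.3, 0.3, 0.1]
width: 0.0619
```

```bash
python3 - <<'E'
from h import *
c=camera("wrist");cv2.imwrite("pics/w6.png",c["color"][:,:,::-1])
go(.6385,-.1395,.085,13)
E
```

```text
t 20.0 pos [ 0.6255 -0.1411  0.3032] jaw 8.26 w 0.0616 F [ 0.4 -0.3  0.5] units [-0.07  8.73  0.43] rot units [-0.07 -0.59  0.07]
```

View pics/w6.png

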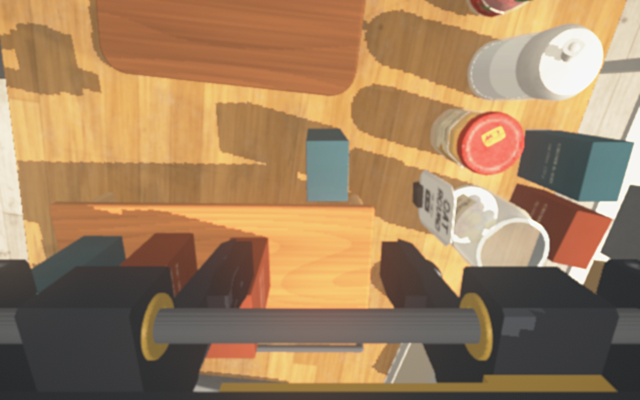

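```bash
python3 - <<'E'
from h import *
c=camera("wrist")
P=backproj(c,[[307,141],[348,139],[348,200],[308,202]],.11);print(P.mean(0).round(4))
print(backproj(c,[[420,190],[455,225],[475,250]],.10));print(backproj(c,[[420,190],[455,225],[475,250]],.14))
c=camera("top");print(backproj(c,[[342,150],[346,140],[346,125]],.1),backproj(c,[[342,150],[346,140],[346,125]],.14))
E
```

```text
[ 0.6391 -0.1391  0.11  ]
[[ 0.73832509 -0.14756599  0.1       ]
 [ 0.78523495 -0.18078703  0.1       ]
 [ 0.81531337 -0.20676726  0.1       ]]
[[ 0.72337095 -0.13770332  0.14      ]
 [ 0.76466165 -0.16694493  0.14      ]
 [ 0.79113709 -0.18981309  0.14      ]]
[[ 0.74078505 -0.15265239  0.1       ]
 [ 0.78094192 -0.1668939   0.1       ]
 [ 0.84125915 -0.16565524  0.1       ]] [[ 0.72715108 -0.151507    0.14      ]
 [ 0.76626815 -0.16537974  0.14      ]
 [ 0.82502354 -0.16417315  0.14      ]]
```

servo_tool:
  increments:
    - [[-0.1,1,0.45,-0.07,-0.59,0.07,0.4],[0,1,0,0,0,0,0.4],[0,1,0,0,0,0,0.4],[0,1,0,0,0,0,0.4],[0,1,0,0,0,0,0.4]]

```text
t: 20.6
ee_pos: [0.6361, -0.1426, 0.1789]
orientation: [[0.221, 0.008, 0.975], [-0.975, -0.003, 0.221], [0.005, -1.0, 0.007]]
ft_force: [1.1, -0.5, 0.5]
width: 0.0617
```

```bash
python3 - <<'E'
from h import *
go(.6390,-.1395,.087,13)
E
```

```text
t 20.6 pos [ 0.6361 -0.1426  0.1789] jaw 12.78 w 0.0617 F [ 1.1 -0.5  0.5] units [-0.11  3.68  0.12] rot units [-0.05 -0.03  0.03]
```

servo_tool:
  increments:
    - [[-0.1,1,0.12,-0.05,0,0.03,0.4],[0,1,0,0,0,0,0.4],[0,1,0,0,0,0,0.4],[0,0.65,0,0,0,0,0.4],[0,0,0,0,0,0,-1]]

```text
t: 21.1
ee_pos: [0.6349, -0.1435, 0.0813]
orientation: [[0.215, -0.007, 0.977], [-0.977, 0.002, 0.215], [-0.003, -1.0, -0.006]]
ft_force: [0.1, 0.9, 0.5]
width: 0.0559
```

servo_tool:
  increments:
    - [[0,0,0,0,0,0,-1],[0,0,0,0,0,0,-1],[0,0,0,0,0,0,-1],[0,0,0,0,0,0,-1]]

```text
t: 21.5
ee_pos: [0.6354, -0.1451, 0.0844]
orientation: [[0.214, -0.003, 0.977], [-0.977, 0.0, 0.214], [-0.001, -1.0, -0.003]]
ft_force: [0.2, 1.1, -2.2]
width: 0.0419
```

servo_tool:
  increments:
    - [[0,-1,0,0,0,0,-1],[0,-1,0,0,0,0,-1],[0,-1,0,0,0,0,-1],[0,-1,0,0,0,0,-1],[0,-1,0,0,0,0,-1]]

```text
t: 22.0
ee_pos: [0.6344, -0.1446, 0.2119]
orientation: [[0.214, -0.009, 0.977], [-0.977, 0.002, 0.214], [-0.004, -1.0, -0.008]]
ft_force: [-0.1, -0.0, -1.5]
width: 0.042
```

```bash
python3 - <<'E'
from h import *
go(.6480,-.2525,.212,7.5)
E
```

```text
t 22.0 pos [ 0.6344 -0.1446  0.2119] jaw 12.35 w 0.042 F [-0.1 -0.  -1.5] units [ 4.33 -0.02 -0.39] rot units [ 0.06  0.61 -0.03]
```

servo_tool:
  increments:
    - [[1,0,-0.1,0,0,0,-1],[1,0,-0.1,0,0,0,-1],[1,0,-0.1,0,0,0,-1],[1,0.2,0,0,0,0,-1],[0.25,0.4,0,0.04,0.61,-0.02,-1]]

```text
t: 22.5
ee_pos: [0.6519, -0.2524, 0.2063]
orientation: [[0.132, 0.011, 0.991], [-0.991, -0.006, 0.133], [0.008, -1.0, 0.01]]
ft_force: [0.0, 0.5, -1.4]
width: 0.0419
```

```bash
python3 - <<'E'
from h import *
go(.648,-.2525,.182,7.5)
E
```

```text
t 22.5 pos [ 0.6519 -0.2524  0.2063] jaw 7.62 w 0.0419 F [ 0.   0.5 -1.4] units [-0.02  0.97 -0.16] rot units [-0.07  0.01  0.05]
```

servo_tool:
  increments:
    - [[0,0.5,-0.1,-0.07,0,0.05,-1],[0,0.35,0,0,0,0,-1],[0,0.12,0,0,0,0,-1],[0,0.12,0,0,0,0,-1],[0,0.05,0,0,0,0,-1]]

```text
t: 23.0
ee_pos: [0.649, -0.2531, 0.1783]
orientation: [[0.137, 0.0, 0.991], [-0.991, -0.003, 0.137], [0.003, -1.0, -0.0]]
ft_force: [-2.1, -0.4, 2.8]
width: 0.0419
```

servo_tool:
  increments:
    - [[0,0.08,0,0,0,0,-1],[0,0.05,0,0,0,0,-1]]

```text
t: 23.2
ee_pos: [0.6492, -0.2529, 0.1783]
orientation: [[0.139, 0.003, 0.99], [-0.99, -0.007, 0.139], [0.007, -1.0, 0.002]]
ft_force: [-2.0, 0.1, 2.9]
width: 0.0423
```

servo_tool:
  increments:
    - [[0,0,0,0,0,0,0.3],[0,0,0,0,0,0,0.4],[0,0,0,0,0,0,0.4],[0,-0.5,0,0,0,0,0.4],[0,-1,0,0,0,0,0.4]]

```text
t: 23.7
ee_pos: [0.6488, -0.2507, 0.2145]
orientation: [[0.142, -0.001, 0.99], [-0.99, -0.003, 0.142], [0.003, -1.0, -0.001]]
ft_force: [0.3, -0.2, 0.1]
width: 0.0617
```

servo_tool:
  increments:
    - [[0,-1,0,0,0,0,0.4],[0,-1,0,0,0,0,0.4],[0,-1,0,0,0,0,0.4],[0,-1,0,0,0,0,0.4],[-1,0,-0.3,0,0,0,0.4]]

```text
t: 24.2
ee_pos: [0.6383, -0.228, 0.3253]
orientation: [[0.141, 0.006, 0.99], [-0.99, -0.007, 0.141], [0.008, -1.0, 0.005]]
ft_force: [0.7, 0.1, 0.8]
width: 0.0615
```

servo_tool:
  increments:
    - [[-1,0,-0.3,0,0,0,0.4],[-1,0,-0.3,0,0,0,0.4],[-1,0,-0.3,0,0,0,0.4],[-1,0,-0.3,0,0,0,0.4],[-1,0,-0.3,0,0,0,0.4]]

```text
t: 24.7
ee_pos: [0.5813, -0.1057, 0.3293]
orientation: [[0.14, 0.013, 0.99], [-0.99, -0.01, 0.14], [0.012, -1.0, 0.011]]
ft_force: [0.3, 1.1, 0.6]
width: 0.0616
```

```bash
python3 - <<'E'
from h import *
go(.41,.24,.26,1.7)
c=camera("top");cv2.imwrite("pics/t7.png",cv2.resize(c["color"][90:290,170:410,::-1],None,fx=3.3,fy=3,interpolation=cv2.INTER_CUBIC))
for n in("top","scene"):
    c=camera(n)
    for t,z in(("bread_0",.045),("carton_0",.206),("price_card",.1)):
        for d in cut_out(n,t):
            if d["p"]>.4: print(n,t,round(d["p"],2),rect(c,d["mask"],z),d["mask"].sum())
E
```

```text
t 24.7 pos [ 0.5813 -0.1057  0.3293] jaw 8.03 w 0.0616 F [0.3 1.1 0.6] units [-14.68   2.55  -4.88] rot units [-0.09  0.79  0.08]
top bread_0 0.71 [457.6 335.4  66.8 120.4   4.4] 505
top bread_0 0.56 [ 683.9 -258.5   76.2   74.6    1.7] 331
top bread_0 0.42 [ 426.7 -292.6   60.1   82.7    1.7] 337
top carton_0 0.95 [ 634.9 -244.9   72.1   70.1    1.7] 374
top carton_0 0.8 [ 404.3 -272.1   54.3   74.7    8.1] 331
top carton_0 0.79 [ 558.6 -253.    63.4   72.3    7.6] 354
top carton_0 0.76 [ 478.2 -257.    58.6   68.7    1.7] 325
top price_card 0.48 [ 774.  -197.3   16.    15.1    1. ] 19
scene bread_0 0.85 [358.7 318.4  69.9 137.6   2.4] 379
scene bread_0 0.74 [449.6 330.8  84.  145.8   4.7] 445
scene carton_0 0.8 [ 619.3 -285.4  144.3   68.9   53.9] 577
scene carton_0 0.64 [ 390.8 -309.6  135.3   65.4   62. ] 626
scene carton_0 0.64 [ 465.7 -299.7  141.4   68.7   60.7] 628
scene carton_0 0.62 [ 544.5 -292.7  142.3   70.8   55.4] 617
scene price_card 0.6 [ 749.6 -207.6  100.8   54.2   56.2] 218
```

View pics/t7.png

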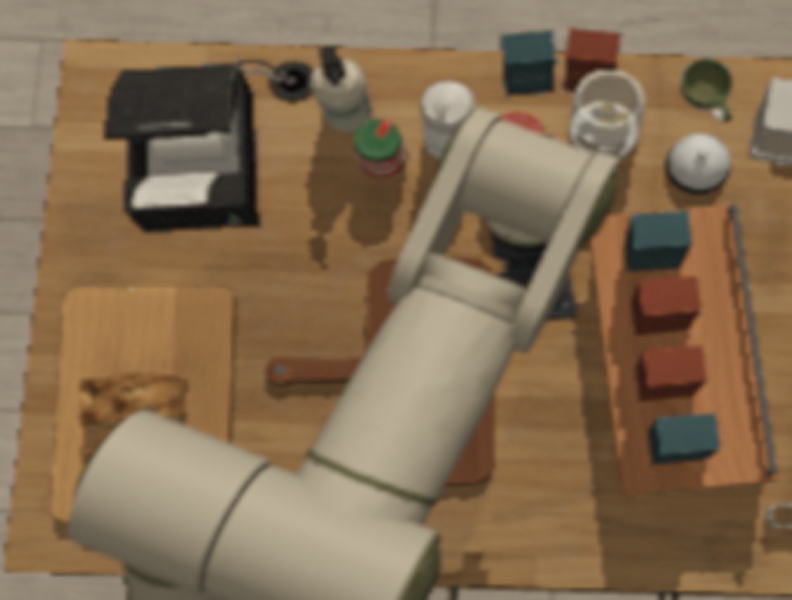

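All four cartons stand on the deck (zoomed picture, 660–690 across). On to the bread.

servo_tool:
  increments:
    - [[-1,0,-0.32,0,0,0,0.8],[-1,0,-0.32,0,0,0,0.8],[-1,0,-0.32,0,0,0,0.8],[-1,0,-0.32,0,0,0,0.8],[-1,0,-0.32,0,0,0,0.8]]

```text
t: 25.65
ee_pos: [0.5258, 0.0091, 0.3238]
orientation: [[0.13, 0.008, 0.991], [-0.991, -0.009, 0.131], [0.01, -1.0, 0.007]]
ft_force: [0.5, 0.6, 0.2]
width: 0.0793
```

servo_tool:
  increments:
    - [[-1,0,-0.32,0,0,0,0.8],[-1,0,-0.32,0,0,0,0.8],[-1,0,-0.32,0,0,0,0.8],[-1,0,-0.32,0,0,0,0.8],[-1,0,-0.32,0,0,0,0.8]]

```text
t: 26.15
ee_pos: [0.469, 0.1303, 0.3218]
orientation: [[0.127, 0.007, 0.992], [-0.992, -0.009, 0.127], [0.01, -1.0, 0.006]]
ft_force: [0.2, 0.2, -0.2]
width: 0.0792
```

```bash
python3 - <<'E'
from h import *
go(.41,.26,.26,1.7)
E
```

```text
t 26.1 pos [0.469  0.1303 0.3218] jaw 7.27 w 0.0792 F [ 0.2  0.2 -0.2] units [-5.47  2.41 -1.7 ] rot units [-0.05  0.7   0.07]
```

servo_tool:
  increments:
    - [[-1,0.4,-0.4,-0.05,0,0.07,0.8],[-1,0.4,-0.4,0,0,0,0.8],[-1,0.4,-0.4,0,0,0,0.8],[-1,0.4,-0.4,0,0,0,0.8],[0,0,0,0,0.7,0,0.8]]

```text
t: 26.65
ee_pos: [0.4153, 0.2285, 0.28]
orientation: [[0.027, -0.001, 1.0], [-1.0, 0.0, 0.027], [-0.0, -1.0, -0.001]]
ft_force: [-0.1, -0.7, 1.3]
width: 0.0794
```

```bash
python3 - <<'E'
from h import *
go(.41,.33,.1,1.7)
c=camera("wrist");cv2.imwrite("pics/w8.png",c["color"][:,:,::-1])
for d in cut_out("wrist","bread_0"):print(rect(c,d["mask"],.06),round(d["p"],2))
for d in search_frame("wrist","bread_0"):print(np.round(d["centre"],3),round(d["p"],2))
E
```

```text
t 26.6 pos [0.4153 0.2285 0.28  ] jaw 1.55 w 0.0794 F [-0.1 -0.7  1.3] units [-4.06  7.2  -0.1 ] rot units [ 0.01 -0.02 -0.  ]
[455.9 335.2  63.5 110.6   5.2] 0.84
[364.1 326.8  63.5 111.2   2.7] 0.6
[0.455 0.341 0.065] 0.84
```

View pics/w8.png

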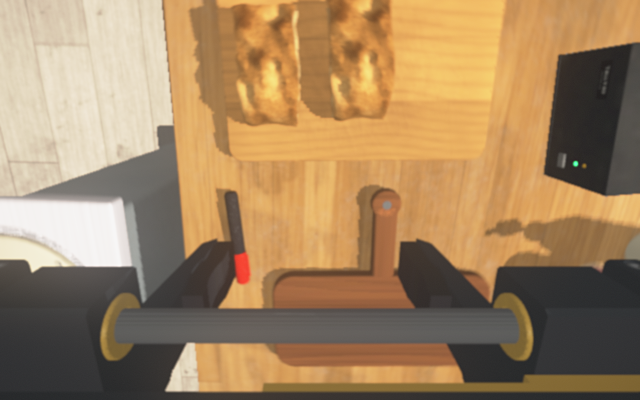

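```bash
python3 - <<'E'
from h import *
go(.456,.335,.13,4)
E
```

```text
t 26.8 pos [0.4171 0.2268 0.2811] jaw 1.59 w 0.079 F [-0.3  0.9 -0.2] units [-4.28  6.05  1.67] rot units [-0.01 -0.3  -0.  ]
```

servo_tool:
  increments:
    - [[-0.9,1,0.35,0,-0.3,0,0.73],[-0.9,1,0.4,0,0,0,0.73],[-0.9,1,0.4,0,0,0,0.73],[-0.9,1,0.4,0,0,0,0.73],[-0.7,1,0.2,0,0,0,0.73]]

```text
t: 27.3
ee_pos: [0.4617, 0.3369, 0.1571]
orientation: [[0.075, 0.014, 0.997], [-0.997, 0.003, 0.075], [-0.002, -1.0, 0.014]]
ft_force: [0.3, -0.3, 0.5]
width: 0.0759
```

```bash
python3 - <<'E'
from h import *
go(.456,.335,.047,4)
c=camera("wrist");cv2.imwrite("pics/w9.png",c["color"][:,:,::-1])
c=camera("scene");cv2.imwrite("pics/s9.png",cv2.resize(c["color"][100:260,150:410,::-1],None,fx=3,fy=3))
E
```

```text
t 27.3 pos [0.4617 0.3369 0.1571] jaw 4.3 w 0.0759 F [ 0.3 -0.3  0.5] units [ 0.07  4.4  -0.3 ] rot units [-0.1   0.04 -0.02]
```

View pics/w9.png

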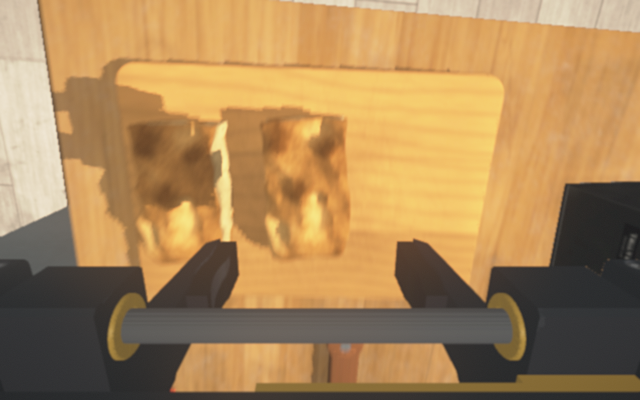

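View pics/s9.png

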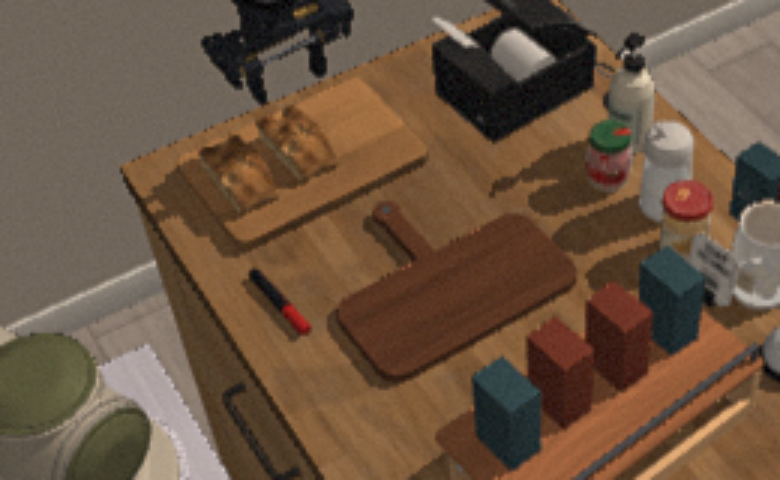

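```bash
python3 - <<'E'
from h import *
c=camera("wrist")
for d in cut_out("wrist","bread_0"):print(rect(c,d["mask"],.062),round(d["p"],2))
P=backproj(c,[[263,118],[348,118],[347,250],[270,256]],.062);print(P.mean(0),P.round(3))
go(.456,.335,.047,4)
E
```

```text
[368.4 335.5  69.3 105.7   2.8] 0.92
[455.4 343.9  61.9 106.1   6.2] 0.9
[0.45387944 0.34786354 0.062     ] [[0.422 0.394 0.062]
 [0.477 0.398 0.062]
 [0.486 0.304 0.062]
 [0.43  0.295 0.062]]
t 27.5 pos [0.4607 0.3358 0.1584] jaw 4.28 w 0.0763 F [-0.3  0.8  0.8] units [ 0.03  4.45 -0.25] rot units [-0.09  0.03 -0.01]
```

servo_tool:
  increments:
    - [[0,0.9,-0.25,-0.09,-0.1,0,0.73],[0,1,0,0,0,0,0.73],[0,1,0,0,0,0,0.73]]

```text
t: 27.8
ee_pos: [0.4591, 0.3339, 0.0928]
orientation: [[0.089, 0.014, 0.996], [-0.996, 0.008, 0.089], [-0.006, -1.0, 0.015]]
ft_force: [-0.1, 0.3, 0.1]
width: 0.0765
```

```bash
python3 - <<'E'
from h import *
go(.455,.338,.047,5)
E
```

```text
t 27.8 pos [0.4591 0.3339 0.0928] jaw 5.1 w 0.0765 F [-0.1  0.3  0.1] units [-0.17  1.83 -0.17] rot units [-0.11  0.01 -0.05]
```

servo_tool:
  increments:
    - [[-0.1,0.9,-0.17,-0.11,0,-0.05,0.73],[0,0.9,0,0,0,0,0.73],[0,0.1,0,0,0,0,0.73]]

```text
t: 28.1
ee_pos: [0.457, 0.3333, 0.0475]
orientation: [[0.088, 0.004, 0.996], [-0.996, 0.001, 0.088], [-0.0, -1.0, 0.004]]
ft_force: [1.5, -0.1, 0.9]
width: 0.0762
```

servo_tool:
  increments:
    - [[0,0,0,0,0,0,-1],[0,0,0,0,0,0,-1],[0,0,0,0,0,0,-1],[0,0,0,0,0,0,-1]]
  newtons: 15

```text
t: 28.5
ee_pos: [0.4596, 0.3326, 0.0532]
orientation: [[0.087, 0.011, 0.996], [-0.996, 0.004, 0.087], [-0.003, -1.0, 0.012]]
ft_force: [0.4, -0.3, -1.1]
width: 0.062
```

servo_tool:
  increments:
    - [[0,-1,0,0,0,0,-1],[0,-1,0,0,0,0,-1],[0,-1,0,0,0,0,-1],[0,-1,0,0,0,0,-1],[1,0,0.2,0,0,0,-1]]

```text
t: 29.0
ee_pos: [0.465, 0.309, 0.159]
orientation: [[0.091, 0.013, 0.996], [-0.996, 0.005, 0.09], [-0.004, -1.0, 0.014]]
ft_force: [-0.2, -1.0, -2.0]
width: 0.0619
```

servo_tool:
  increments:
    - [[1,0,0.3,0,0,0,-1],[1,0,0.3,0,0,0,-1],[1,0,0.3,0,0,0,-1],[1,0,0.3,0,0,0,-1],[1,0,0.3,0,0,0,-1]]

```text
t: 29.5
ee_pos: [0.5148, 0.1845, 0.1631]
orientation: [[0.095, 0.019, 0.995], [-0.996, 0.006, 0.095], [-0.004, -1.0, 0.019]]
ft_force: [0.3, 0.5, -0.9]
width: 0.062
```

servo_tool:
  increments:
    - [[1,0,0.2,0,0,0,-1],[1,0,0.2,0,0,0,-1],[1,0,0.2,0,0,0,-1],[1,0,0.2,0,0,0,-1],[1,0,0.2,0,0,0,-1]]

```text
t: 30.0
ee_pos: [0.5528, 0.0573, 0.1656]
orientation: [[0.096, 0.022, 0.995], [-0.995, 0.006, 0.095], [-0.004, -1.0, 0.023]]
ft_force: [0.5, -1.3, -1.4]
width: 0.0617
```

```bash
python3 - <<'E'
from h import *
go(.565,-.008,.12,1.8)
c=camera("wrist");cv2.imwrite("pics/w10.png",c["color"][:,:,::-1])
c=camera("top");cv2.imwrite("pics/t10.png",cv2.resize(c["color"][90:290,170:410,::-1],None,fx=3.3,fy=3,interpolation=cv2.INTER_CUBIC))
E
```

```text
t 30.0 pos [0.5528 0.0573 0.1656] jaw 5.48 w 0.0617 F [ 0.5 -1.3 -1.4] units [2.65 1.82 0.19] rot units [-0.16  0.46 -0.03]
```

View pics/w10.png

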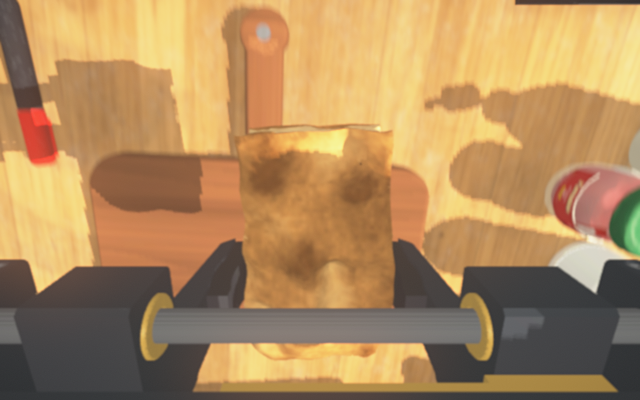

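View pics/t10.png

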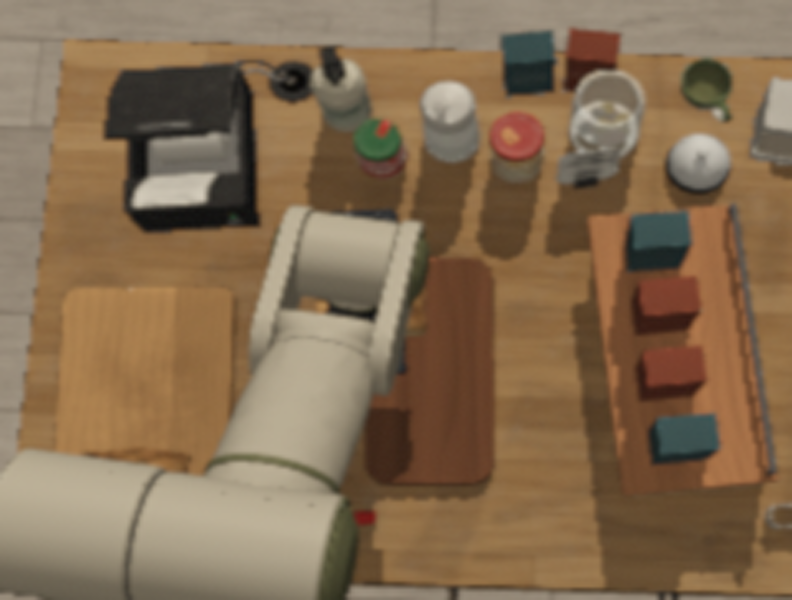

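The held bread is at (317,240), square in the jaws. The paddle blade and knob (264,32) are visible and can be checked.

```bash
python3 - <<'E'
from h import *
c=camera("wrist")
K=backproj(c,[[264,32]],.018)[0,:2]
L=backproj(c,[[92,200],[100,250],[428,200]],.018)[:,:2];print("knob",K,"edges",L)
print("blade near edge",backproj(c,[[140,154],[220,156]],.018)[:,:2])
X=np.array([.031,-1]);print("paddle centre from knob",K+X*.174)
c=camera("top");print("top blade corner pts",backproj(c,[[170+370/3.3,90+420/3],[170+493/3.3,90+300/3],[170+493/3.3,90+440/3],[170+430/3.3,90+258/3],[170+430/3.3,90+484/3]],.018)[:,:2])
E
```

```text
knob [0.50686479 0.17260686] edges [[ 0.36615847  0.0271068 ]
 [ 0.36851475 -0.02011287]
 [ 0.6566592   0.05169213]]
blade near edge [[0.40915335 0.0708684 ]
 [0.47479139 0.07496328]]
paddle centre from knob [ 0.51225879 -0.00139314]
top blade corner pts [[ 0.44220417  0.06580597]
 [ 0.60304715 -0.07085726]
 [ 0.42098382 -0.07695521]
 [ 0.65706893  0.00569387]
 [ 0.3633041  -0.00687806]]
```

servo_tool:
  increments:
    - [[0.9,0.2,0.1,-0.16,0,-0.03,-1],[0.9,0.4,0.05,0,0,0,-1],[0.85,0.5,0,0,0,0,-1],[0,0.6,0,0,0.44,0,-1],[0,0.5,0,0,0,0,-1]]

```text
t: 30.7
ee_pos: [0.5627, -0.0033, 0.1114]
orientation: [[0.038, 0.004, 0.999], [-0.999, 0.0, 0.038], [-0.0, -1.0, 0.004]]
ft_force: [0.5, 0.3, -0.6]
width: 0.0621
```

```bash
python3 - <<'E'
from h import *
go(.566,-.007,.053,2)
E
```

```text
t 30.7 pos [ 0.5627 -0.0033  0.1114] jaw 2.2 w 0.0621 F [ 0.5  0.3 -0.6] units [0.15 2.34 0.12] rot units [-0.03  0.03 -0.  ]
```

servo_tool:
  increments:
    - [[0.15,0.8,0.12,-0.03,0,0,-1],[0,0.8,0,0,0,0,-1],[0,0.5,0,0,0,0,-1],[0,0.15,0,0,0,0,-1],[0,0,0,0,0,0,-1]]

```text
t: 31.2
ee_pos: [0.5646, -0.001, 0.0531]
orientation: [[0.045, -0.002, 0.999], [-0.999, 0.001, 0.045], [-0.001, -1.0, -0.002]]
ft_force: [-0.4, 0.3, -0.6]
width: 0.0616
```

servo_tool:
  increments:
    - [[0,0.1,0,0,0,0,-1],[0,0.1,0,0,0,0,-1]]

```text
t: 31.4
ee_pos: [0.5652, -0.0001, 0.0493]
orientation: [[0.046, 0.0, 0.999], [-0.999, 0.001, 0.046], [-0.001, -1.0, 0.0]]
ft_force: [-0.7, 0.1, -0.9]
width: 0.062
```

servo_tool:
  increments:
    - [[0.1,0.08,0,0,0,0,-1],[0.1,0.08,0,0,0,0,-1]]

```text
t: 31.6
ee_pos: [0.5657, -0.0047, 0.0462]
orientation: [[0.046, 0.002, 0.999], [-0.999, 0.001, 0.046], [-0.001, -1.0, 0.002]]
ft_force: [-3.3, 11.0, 18.8]
width: 0.062
```

servo_tool:
  increments:
    - [[0.05,0.08,0,0,0,0,-1],[0.05,0.06,0,0,0,0,-1]]

```text
t: 31.8
ee_pos: [0.5662, -0.0059, 0.0457]
orientation: [[0.046, 0.004, 0.999], [-0.999, 0.004, 0.046], [-0.004, -1.0, 0.005]]
ft_force: [-2.9, 6.4, 11.9]
width: 0.0614
```

Contact at z≈0.046. Release to 76 mm and rise.

servo_tool:
  increments:
    - [[0,-0.04,0,0,0,0,0.7],[0,0,0,0,0,0,0.73],[0,0,0,0,0,0,0.73],[0,-0.5,0,0,0,0,0.73],[0,-1,0,0,0,0,0.73]]

```text
t: 32.3
ee_pos: [0.5651, -0.0068, 0.084]
orientation: [[0.045, 0.001, 0.999], [-0.999, 0.005, 0.045], [-0.005, -1.0, 0.001]]
ft_force: [-0.5, -0.4, 1.4]
width: 0.0761
```

servo_tool:
  increments:
    - [[0,-1,0,0,0,0,0.73],[0,-1,0,0,0,0,0.73],[0,-1,0,0,0,0,0.73],[-1,0,-0.6,0,0,0,0.73],[-1,0,-0.6,0,0,0,0.73]]

```text
t: 32.8
ee_pos: [0.5346, 0.0394, 0.1687]
orientation: [[0.041, 0.009, 0.999], [-0.999, 0.002, 0.041], [-0.002, -1.0, 0.009]]
ft_force: [-0.6, 1.6, -0.6]
width: 0.0761
```

servo_tool:
  increments:
    - [[-1,0,-0.6,0,0,0,0.73],[-1,0,-0.6,0,0,0,0.73],[-1,0,-0.6,0,0,0,0.73],[-1,0,-0.6,0,0,0,0.73],[-1,0,-0.6,0,0,0,0.73]]

```text
t: 33.3
ee_pos: [0.4517, 0.1648, 0.1727]
orientation: [[0.038, 0.015, 0.999], [-0.999, 0.002, 0.038], [-0.001, -1.0, 0.015]]
ft_force: [-0.5, 0.7, 0.4]
width: 0.0762
```

servo_tool:
  increments:
    - [[-1,0,-0.6,0,0,0,0.73],[-1,0,-0.6,0,0,0,0.73],[-1,0,-0.6,0,0,0,0.73],[-0.6,0,-0.6,0,0,0,0.73],[0,0,-0.6,0,0,0,0.73]]

```text
t: 33.8
ee_pos: [0.3697, 0.2569, 0.1757]
orientation: [[0.04, 0.02, 0.999], [-0.999, 0.003, 0.04], [-0.002, -1.0, 0.02]]
ft_force: [-0.0, -0.3, 0.8]
width: 0.0761
```

```bash
python3 - <<'E'
from h import *
go(.366,.33,.047,2)
c=camera("wrist");cv2.imwrite("pics/w11.png",c["color"][:,:,::-1])
for d in cut_out("wrist","bread_0"):print(rect(c,d["mask"],.062),round(d["p"],2))
c=camera("top");cv2.imwrite("pics/t11.png",cv2.resize(c["color"][90:290,170:410,::-1],None,fx=3.3,fy=3,interpolation=cv2.INTER_CUBIC))
for d in cut_out("top","bread_0"):print(rect(c,d["mask"],.06),round(d["p"],2))
E
```

```text
t 33.8 pos [0.3697 0.2569 0.1757] jaw 2.3 w 0.0761 F [-0.  -0.3  0.8] units [-2.92  5.15 -0.13] rot units [-0.14  0.04 -0.02]
[363.  329.   62.4 108.    2.5] 0.96
[560.2  -3.4  61.8 105.9   2. ] 0.91
[ 594.6 -267.9   64.9   74.5    9. ] 0.69
[ 538.7 -284.8  359.6  177.1    7.5] 0.59
```

View pics/w11.png

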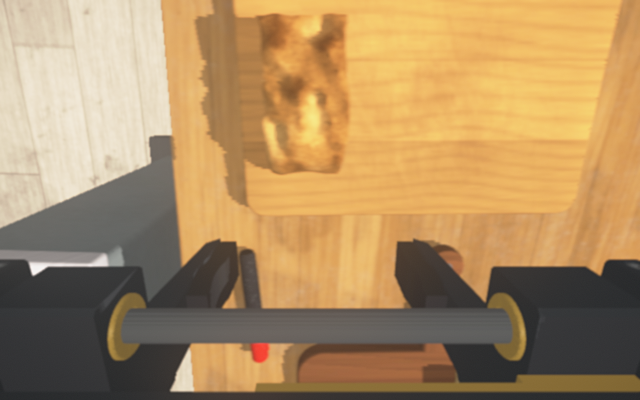

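View pics/t11.png

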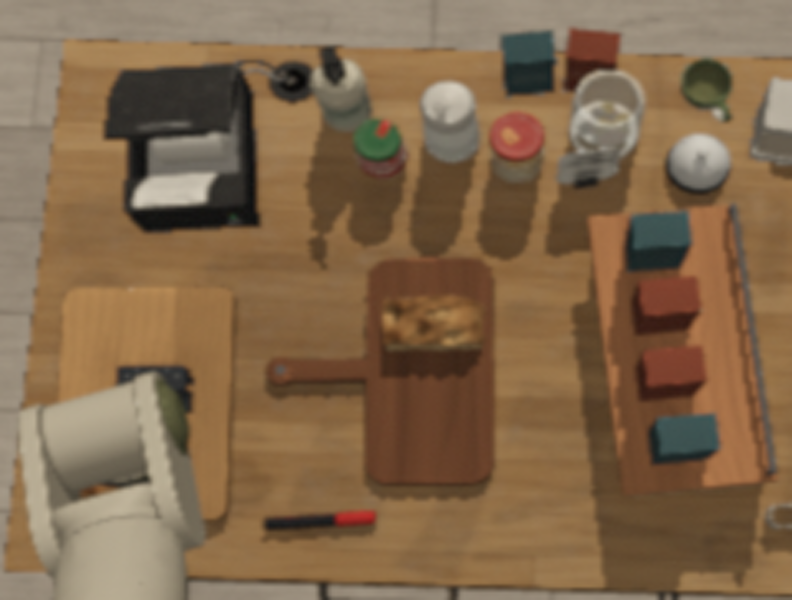

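The first bread sits centred on the blade at (432,323). The second is at (305,95) in the wrist view.

servo_tool:
  increments:
    - [[-1,0.8,-0.2,-0.14,0,-0.02,0.73],[-1,0.8,0,0,0,0,0.73],[-0.85,0.8,0,0,0,0,0.73],[0,0.8,0,0,0,0,0.73]]

```text
t: 34.4
ee_pos: [0.3704, 0.3284, 0.0963]
orientation: [[0.032, 0.01, 0.999], [-0.999, 0.003, 0.032], [-0.003, -1.0, 0.01]]
ft_force: [0.7, -0.9, -0.1]
width: 0.0765
```

```bash
python3 - <<'E'
from h import *
go(.364,.328,.047,2)
E
```

```text
t 34.4 pos [0.3704 0.3284 0.0963] jaw 1.81 w 0.0765 F [ 0.7 -0.9 -0.1] units [ 0.02  1.97 -0.28] rot units [-0.07 -0.02 -0.02]
```

servo_tool:
  increments:
    - [[0,0.4,-0.28,-0.07,0,-0.02,0.73],[0,0.8,0,0,0,0,0.73],[0,0.7,0,0,0,0,0.73],[0,0.15,0,0,0,0,0.73]]

```text
t: 34.8
ee_pos: [0.3652, 0.327, 0.0422]
orientation: [[0.028, -0.003, 1.0], [-1.0, -0.001, 0.028], [0.001, -1.0, -0.003]]
ft_force: [-0.1, 0.4, 0.1]
width: 0.0765
```

servo_tool:
  increments:
    - [[0,0,0,0,0,0,-1],[0,0,0,0,0,0,-1],[0,0,0,0,0,0,-1],[0,0,0,0,0,0,-1]]
  newtons: 15

```text
t: 35.2
ee_pos: [0.3666, 0.3267, 0.0442]
orientation: [[0.026, -0.001, 1.0], [-1.0, -0.0, 0.026], [0.0, -1.0, -0.001]]
ft_force: [0.2, -0.3, -1.4]
width: 0.0614
```

servo_tool:
  increments:
    - [[0,-1,0,0,0,0,-1],[0,-1,0,0,0,0,-1],[0,-1,0,0,0,0,-1],[0,-1,0,0,0,0,-1],[1,0,0.2,0,0,0,-1]]

```text
t: 35.7
ee_pos: [0.3722, 0.3028, 0.1498]
orientation: [[0.029, 0.001, 1.0], [-1.0, 0.001, 0.029], [-0.001, -1.0, 0.001]]
ft_force: [1.3, 0.3, -1.4]
width: 0.0615
```

```bash
python3 - <<'E'
from h import *
go(.455,-.007,.12,2)
E
```

```text
t 35.7 pos [0.3722 0.3028 0.1498] jaw 1.65 w 0.0615 F [ 1.3  0.3 -1.4] units [12.48  1.18  2.95] rot units [-0.01 -0.04 -0.01]
```

servo_tool:
  increments:
    - [[1,0,0.23,0,0,0,-1],[1,0,0.23,0,0,0,-1],[1,0,0.23,0,0,0,-1],[1,0,0.23,0,0,0,-1],[1,0,0.23,0,0,0,-1]]

```text
t: 36.2
ee_pos: [0.4052, 0.1749, 0.1531]
orientation: [[0.032, 0.007, 0.999], [-0.999, 0.003, 0.032], [-0.002, -1.0, 0.007]]
ft_force: [0.4, 0.2, -1.8]
width: 0.0613
```

servo_tool:
  increments:
    - [[1,0,0.23,0,0,0,-1],[1,0,0.23,0,0,0,-1],[1,0,0.23,0,0,0,-1],[1,0,0.23,0,0,0,-1],[1,0,0.23,0,0,0,-1]]

```text
t: 36.7
ee_pos: [0.4385, 0.0457, 0.1554]
orientation: [[0.033, 0.012, 0.999], [-0.999, 0.002, 0.033], [-0.002, -1.0, 0.012]]
ft_force: [-0.2, 0.1, 0.0]
width: 0.0613
```

```bash
python3 - <<'E'
from h import *
go(.453,-.002,.05,2)
c=camera("wrist");cv2.imwrite("pics/w12.png",c["color"][:,:,::-1])
E
```

```text
t 36.7 pos [0.4385 0.0457 0.1554] jaw 1.87 w 0.0613 F [-0.2  0.1  0. ] units [1.93 4.22 0.47] rot units [-0.08 -0.02 -0.01]
```

View pics/w12.png

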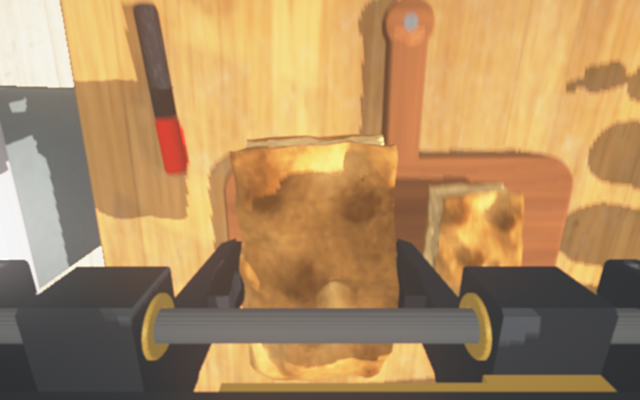

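servo_tool:
  increments:
    - [[0.9,0.4,0.3,-0.08,0,0,-1],[0.9,0.8,0.2,0,0,0,-1],[0.1,1,0,0,0,0,-1],[0,1,0,0,0,0,-1],[0,0.6,0,0,0,0,-1]]

```text
t: 37.25
ee_pos: [0.4572, -0.008, 0.0616]
orientation: [[0.028, 0.012, 1.0], [-1.0, -0.002, 0.028], [0.003, -1.0, 0.012]]
ft_force: [-0.6, 0.3, -1.0]
width: 0.0616
```

```bash
python3 - <<'E'
from h import *
go(.455,-.004,.041,2)
E
```

```text
t 37.2 pos [ 0.4572 -0.008   0.0616] jaw 1.6 w 0.0616 F [-0.6  0.3 -1. ] units [-0.16  0.82 -0.09] rot units [-0.08 -0.05  0.02]
```

servo_tool:
  increments:
    - [[-0.1,0.4,0,-0.08,0,0.02,-1],[0,0.2,0,0,0,0,-1],[0,0.1,0,0,0,0,-1]]

```text
t: 37.55
ee_pos: [0.4571, -0.005, 0.043]
orientation: [[0.028, -0.001, 1.0], [-1.0, 0.001, 0.028], [-0.001, -1.0, -0.001]]
ft_force: [-0.5, 0.1, -0.9]
width: 0.0613
```

servo_tool:
  increments:
    - [[0,0.1,0,0,0,0,-1],[0,0.06,0,0,0,0,-1]]

```text
t: 37.75
ee_pos: [0.4576, -0.0049, 0.0396]
orientation: [[0.028, 0.001, 1.0], [-1.0, 0.0, 0.028], [-0.0, -1.0, 0.001]]
ft_force: [-0.3, -0.1, -0.3]
width: 0.0613
```

servo_tool:
  increments:
    - [[0,0.06,0,0,0,0,-1],[0,0.05,0,0,0,0,-1]]

```text
t: 37.95
ee_pos: [0.4579, -0.0049, 0.0384]
orientation: [[0.029, 0.002, 1.0], [-1.0, -0.001, 0.029], [0.001, -1.0, 0.002]]
ft_force: [-7.8, 1.6, 23.0]
width: 0.0617
```

Contact. Release, rise, move over to the handle side.

servo_tool:
  increments:
    - [[0,-0.05,0,0,0,0,0.7],[0,0,0,0,0,0,0.73],[0,0,0,0,0,0,0.73],[0,-0.5,0,0,0,0,0.73],[0,-1,0,0,0,0,0.73]]

```text
t: 38.45
ee_pos: [0.4571, -0.0048, 0.077]
orientation: [[0.029, -0.001, 1.0], [-1.0, 0.0, 0.029], [-0.0, -1.0, -0.001]]
ft_force: [0.7, 0.3, -0.3]
width: 0.0763
```

servo_tool:
  increments:
    - [[0,-1,0,0,0,0,0.3],[0,-1,0,0,0,0,0.3],[-0.5,-1,0,0,0,0,0.3],[-1,0,0.2,0,0,0,0.3],[-1,0,0.3,0,0,0,0.3]]

```text
t: 38.95
ee_pos: [0.4687, 0.0575, 0.1577]
orientation: [[0.024, 0.004, 1.0], [-1.0, -0.001, 0.024], [0.001, -1.0, 0.004]]
ft_force: [0.2, 0.0, 0.2]
width: 0.0571
```

servo_tool:
  increments:
    - [[-1,0,0.4,0,0,0,0.3],[-1,0,0.4,0,0,0,0.3],[-1,0,0.4,0,0,0,0.3],[-0.7,0,0.4,0,0,0,0.3],[0,0,0,0,0,0,0.3]]

```text
t: 39.45
ee_pos: [0.5077, 0.157, 0.1579]
orientation: [[0.026, 0.005, 1.0], [-1.0, -0.0, 0.026], [0.001, -1.0, 0.005]]
ft_force: [-0.5, -0.5, 0.1]
width: 0.0574
```

```bash
python3 - <<'E'
from h import *
go(.507,.145,.1,2)
for n in("top","wrist"):
    c=camera(n)
    im=c["color"][:,:,::-1]
    if n=="top": im=cv2.resize(im[90:290,170:410],None,fx=3.3,fy=3,interpolation=cv2.INTER_CUBIC)
    cv2.imwrite(f"pics/{n}13.png",im)
    for t,z in(("bread_0",.06),("paddle",.018),("deck",.096)):
        for d in cut_out(n,t): print(n,t,rect(c,d["mask"],z),round(d["p"],2))
E
```

```text
t 39.5 pos [0.5077 0.157  0.1579] jaw 1.51 w 0.0574 F [-0.5 -0.5  0.1] units [ 0.48  2.32 -0.05] rot units [-0.04 -0.06  0.  ]
top bread_0 [455.3  -4.4  63.9 111.5   1.7] 0.8
top bread_0 [561.9  -1.4  65.7 110.    1.7] 0.59
top paddle [509.5  37.  292.9 218.9   1.9] 0.82
top deck [ 533.5 -280.4  350.4  177.5    7.5] 0.65
wrist bread_0 [563.   37.6  64.6  91.9   2.6] 0.91
wrist bread_0 [460.9  35.9  62.   90.3   1. ] 0.68
wrist paddle [510.7  69.6 251.2 253.4   3.7] 0.61
```

View pics/top13.png

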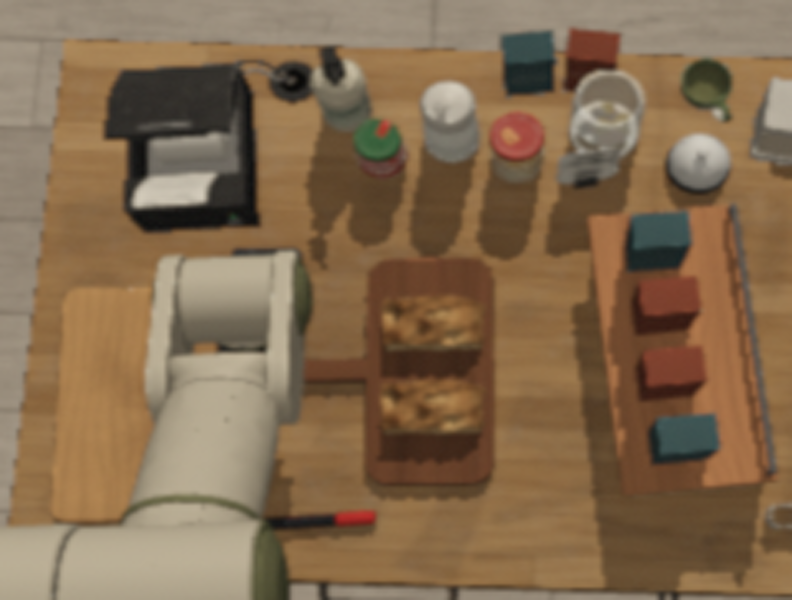

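View pics/wrist13.png

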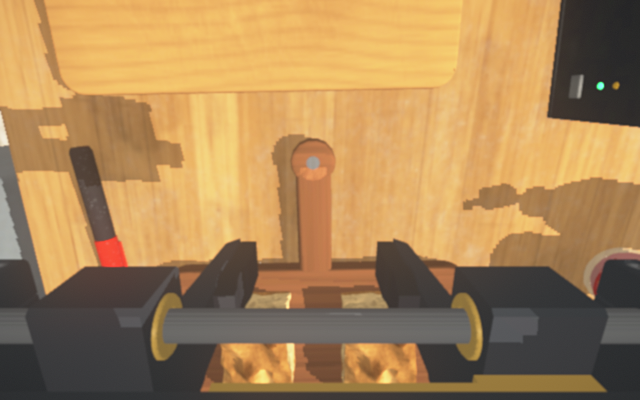

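Both breads lie side by side on the blade at (432,323) and (432,405). The knob is at (313,162) in the wrist view.

```bash
python3 - <<'E'
from h import *
c=camera("wrist")
K=backproj(c,[[313,162],[300,250],[331,250],[300,190],[330,190]],.018)[:,:2];print(K)
a=(K[1]+K[2])/2;k=K[0];d=a-k;print("handle yaw",np.degrees(np.arctan2(d[0],-d[1])))
d=(a-k)/np.linalg.norm(a-k);print("grip pt 148",k+d*.026,"centre",k+d*.174)
go(*(k+d*.026),.018,3)
E
```

```text
[[0.50504821 0.17641049]
 [0.49499671 0.0964574 ]
 [0.5226873  0.09700286]
 [0.49454787 0.15221351]
 [0.51986693 0.15274083]]
handle yaw 2.7259487233815896
grip pt 148 [0.50628474 0.15043991] centre [0.51332345 0.00260738]
t 39.9 pos [0.5071 0.1549 0.1583] jaw 1.33 w 0.0572 F [ 0.6  0.5 -0.6] units [ 0.17  5.61 -0.07] rot units [-0.04 -0.21  0.01]
```

servo_tool:
  increments:
    - [[0.17,0.9,-0.07,-0.04,-0.15,0,0.3],[0,1,0,0,0,0,0.3],[0,1,0,0,0,0,0.3],[0,1,0,0,0,0,0.3],[0,0.7,0,0,0,0,0.3]]

```text
t: 40.4
ee_pos: [0.5077, 0.1491, 0.0428]
orientation: [[0.043, 0.008, 0.999], [-0.999, -0.0, 0.043], [0.001, -1.0, 0.008]]
ft_force: [-0.5, -0.5, 0.2]
width: 0.0575
```

```bash
python3 - <<'E'
from h import *
go(.5063,.1505,.018,2.5)
E
```

```text
t 40.4 pos [0.5077 0.1491 0.0428] jaw 2.47 w 0.0575 F [-0.5 -0.5  0.2] units [-0.06  0.99 -0.06] rot units [-0.06 -0.    0.01]
```

servo_tool:
  increments:
    - [[0,0.5,-0.05,-0.06,0,0,0.3],[0,0.35,0,0,0,0,0.3],[0,0.1,0,0,0,0,0.3]]

```text
t: 40.7
ee_pos: [0.5059, 0.1484, 0.0166]
orientation: [[0.042, -0.004, 0.999], [-0.999, -0.001, 0.042], [0.001, -1.0, -0.004]]
ft_force: [0.9, -0.5, 0.5]
width: 0.0572
```

servo_tool:
  increments:
    - [[0,0.05,0,0,0,0,-1],[0,0.05,0,0,0,0,-1],[0,0.03,0,0,0,0,-1],[0,0,0,0,0,0,-1],[0,0,0,0,0,0,-1]]
  newtons: 30

```text
t: 41.2
ee_pos: [0.5069, 0.1484, 0.0149]
orientation: [[0.042, -0.0, 0.999], [-0.999, -0.001, 0.042], [0.001, -1.0, -0.0]]
ft_force: [-0.2, -1.3, -2.0]
width: 0.0298
```

```bash
cat >> h.py <<'E'
def pad(g=None):
    r=np.radians(7.5);X=np.array([np.sin(r),-np.cos(r)]);Y=np.array([np.cos(r),np.sin(r)]);D=np.array([.533,-.2805])
    s=sensors.observe();p=np.array(s["ee_pos"])[:2]-D;R=np.array(s["orientation"]);j=np.degrees(np.arctan2(R[1,2],R[0,2]))
    print("TCP in riser x,y",np.round([X@p,Y@p],4),"jaw-7.5:",round(j-7.5,2),"tcp z",round(s["ee_pos"][2],4),"paddle x,y est",np.round([X@p+.148*np.cos(np.radians(j-7.5)),Y@p+.148*np.sin(np.radians(j-7.5))*-1],4) if 0 else "","w",s["width"],np.round(s["ft_force"],1))
E
python3 - <<'E'
from h import *
go(.5063,.1505,.018,7.5);pad()
E
```

```text
t 41.2 pos [0.5069 0.1484 0.0149] jaw 2.4 w 0.0298 F [-0.2 -1.3 -2. ] units [-0.08 -0.12 -0.02] rot units [ 0.   -0.64  0.01]
TCP in riser x,y [-0.4287  0.0301] jaw-7.5: -5.1 tcp z 0.0149 paddle x,y est  w 0.029754279288486642 [-0.2 -1.3 -2. ]
```

servo_tool:
  increments:
    - [[0.1,0,0,0,-0.16,0,-1],[0.2,0,0,0,-0.16,0,-1],[0.2,0,-0.1,0,-0.16,0,-1],[0.2,0,-0.1,0,-0.16,0,-1],[0.1,0,-0.1,0,0,0,-1]]

```text
t: 41.7
ee_pos: [0.5001, 0.128, 0.0148]
orientation: [[0.138, -0.002, 0.99], [-0.99, 0.002, 0.138], [-0.002, -1.0, -0.001]]
ft_force: [1.4, 2.7, -1.3]
width: 0.0298
```

```bash
python3 - <<'E'
from h import *
go(.5063,.1505,.015,7.5);pad()
E
```

```text
t 41.7 pos [0.5001 0.128  0.0148] jaw 7.92 w 0.0298 F [ 1.4  2.7 -1.3] units [-0.86 -0.01  0.37] rot units [ 0.01  0.05 -0.01]
TCP in riser x,y [-0.4093  0.0206] jaw-7.5: 0.42 tcp z 0.0148 paddle x,y est  w 0.02983359468097078 [ 1.4  2.7 -1.3]
```

servo_tool:
  increments:
    - [[0.3,0,-0.2,0,0,0,-1],[0.4,0,-0.2,0,0,0,-1],[0.4,0,-0.2,0,0.05,0,-1],[0.4,0,-0.2,0,0,0,-1],[0.2,0,0,0,0,0,-1]]

```text
t: 42.2
ee_pos: [0.4848, 0.0801, 0.015]
orientation: [[0.132, -0.001, 0.991], [-0.991, 0.002, 0.132], [-0.002, -1.0, -0.0]]
ft_force: [-0.2, 2.9, -3.1]
width: 0.0297
```

```bash
python3 - <<'E'
from h import *
pad()
c=camera("top")
cv2.imwrite("pics/t14.png",cv2.resize(c["color"][90:290,170:410,::-1],None,fx=3.3,fy=3,interpolation=cv2.INTER_CUBIC))
for t,z in(("bread_0",.06),("paddle",.018),("deck",.096)):
        for d in cut_out("top",t): print(t,rect(c,d["mask"],z),round(d["p"],2))
pad()
E
```

```text
TCP in riser x,y [-0.3638 -0.0007] jaw-7.5: 0.09 tcp z 0.015 paddle x,y est  w 0.029710158891965672 [-0.2  2.9 -3.1]
bread_0 [555.2 -63.4  67.6 112.1   5.9] 0.82
bread_0 [449.6 -76.7  66.3 113.6   5.8] 0.55
bread_0 [ 550.4 -549.1  169.3   77.6    1.2] 0.21
paddle [501.9 -48.8 300.9 185.1   8.1] 0.8
deck [ 534.  -281.6  354.6  173.8    7.7] 0.85
deck [444.  -77.5  64.6 111.1   5.6] 0.71
deck [ 5.390e+02 -5.390e+02  1.661e+02  7.620e+01  5.000e-01] 0.46
TCP in riser x,y [-3.642e-01  2.000e-04] jaw-7.5: 0.11 tcp z 0.015 paddle x,y est  w 0.029544758598034824 [-0.2 -2.6 -2.2]
```

View pics/t14.png

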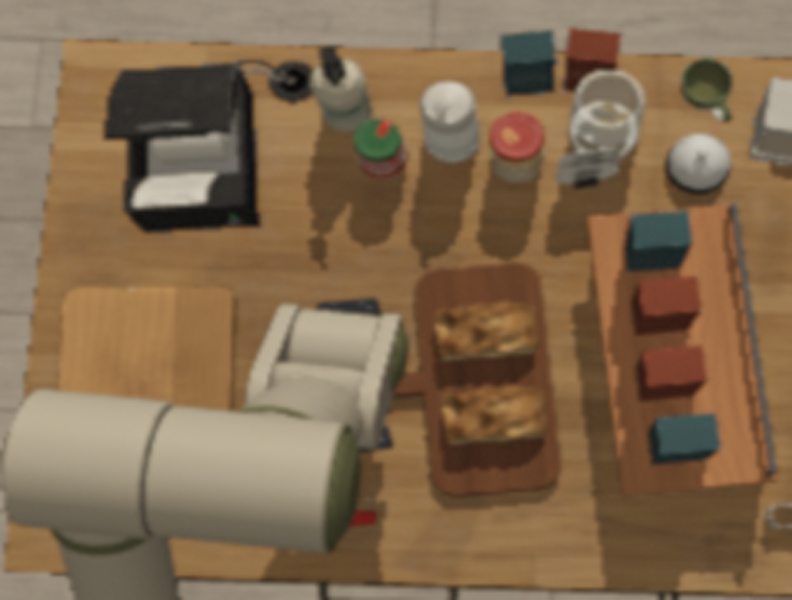

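Paddle is square with the riser (blade 415–558 across, both breads in place). Sliding on.

servo_tool:
  increments:
    - [[0.3,0,0,0,0,0,-1],[0.4,0,0,0,0,0,-1],[0.4,0,0,0,0,0,-1],[0.4,0,0,0,0,0,-1],[0.4,0,0,0,0,0,-1]]

```text
t: 42.9
ee_pos: [0.492, 0.0321, 0.0148]
orientation: [[0.135, -0.001, 0.991], [-0.991, 0.003, 0.135], [-0.003, -1.0, -0.0]]
ft_force: [-1.0, 4.2, -1.3]
width: 0.03
```

```bash
python3 - <<'E'
from h import *
pad();go(.5,0,.015,7.5)
E
```

```text
TCP in riser x,y [-3.153e-01  2.000e-04] jaw-7.5: 0.24 tcp z 0.0148 paddle x,y est  w 0.029956961906656396 [-1.   4.2 -1.3]
t 42.9 pos [0.492  0.0321 0.0148] jaw 7.74 w 0.03 F [-1.   4.2 -1.3] units [ 1.32 -0.01  0.14] rot units [ 0.    0.03 -0.02]
```

```bash
python3 - <<'E'
from h import *
c=camera("top")
im=c["color"]
cv2.imwrite("pics/t15.png",cv2.resize(im[150:270,280:420,::-1],None,fx=5,fy=5,interpolation=cv2.INTER_CUBIC))
pad()
E
```

```text
TCP in riser x,y [-0.3139  0.0005] jaw-7.5: 0.2 tcp z 0.0148 paddle x,y est  w 0.02945566145787809 [-0.3 -4.2 -0.9]
```

View pics/t15.png

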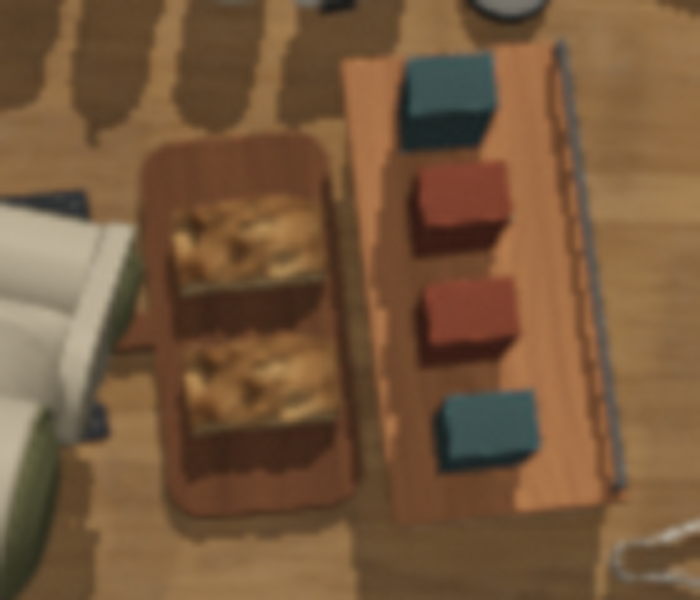

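```bash
python3 - <<'E'
from h import *
c=camera("top")
r=np.radians(7.5);X=np.array([np.sin(r),-np.cos(r)]);Y=np.array([np.cos(r),np.sin(r)]);D=np.array([.533,-.2805])
def f(l,z):
    P=backproj(c,np.array(l)/5+[280,150]-.4,z)[:,:2]-D
    print(np.round(np.c_[P@X,P@Y],4).tolist())
f([[235,138],[262,515]],.018) # blade ends
f([[150,240],[168,430]],.018) # rear edge
f([[333,240],[352,430]],.018) # front edge
f([[343,60],[398,522],[560,43],[610,500]],.096)
E
```

```text
[[-0.1657, 0.1452], [-0.175, -0.1493]]
[[-0.2394, 0.0705], [-0.2394, -0.0781]]
[[-0.0984, 0.0563], [-0.1003, -0.0921]]
[[-0.0811, 0.1763], [-0.0803, -0.171], [0.0827, 0.1732], [0.0731, -0.1707]]
```

servo_tool:
  increments:
    - [[0.3,0,0.06,0,0,0,-1],[0.4,0,0.06,0,0,0,-1],[0.4,0,0,0,0,0,-1],[0.4,0,0,0,0,0,-1],[0.4,0,0,0,0,0,-1]]

```text
t: 43.5
ee_pos: [0.502, -0.0179, 0.0146]
orientation: [[0.135, -0.001, 0.991], [-0.991, 0.003, 0.135], [-0.003, -1.0, -0.001]]
ft_force: [-0.4, 3.7, -1.8]
width: 0.0294
```

```bash
python3 - <<'E'
from h import *
pad()
E
```

```text
TCP in riser x,y [-0.2644  0.0035] jaw-7.5: 0.23 tcp z 0.0146 paddle x,y est  w 0.029418715745255276 [-0.4  3.7 -1.8]
```

servo_tool:
  increments:
    - [[0.4,0,0,0,0.03,0,-1],[0.4,0,0,0,0,0,-1],[0.4,0,0,0,0,0,-1],[0.4,0,0,0,0,0,-1],[0.4,0,0,0,0,0,-1]]

```text
t: 44.0
ee_pos: [0.5089, -0.0721, 0.0146]
orientation: [[0.13, -0.001, 0.992], [-0.992, 0.003, 0.13], [-0.003, -1.0, -0.001]]
ft_force: [-0.5, 4.4, 0.3]
width: 0.0297
```

servo_tool:
  increments:
    - [[0.4,0,0,0,0,0,-1],[0.4,0,0,0,0,0,-1],[0.4,0,0,0,0,0,-1],[0.3,0,0,0,0,0,-1],[0.2,0,0,0,0,0,-1]]

```text
t: 44.5
ee_pos: [0.5148, -0.1185, 0.0146]
orientation: [[0.129, -0.001, 0.992], [-0.992, 0.004, 0.129], [-0.004, -1.0, -0.001]]
ft_force: [-1.4, 5.7, 1.9]
width: 0.0298
```

```bash
python3 - <<'E'
from h import *
pad()
E
```

```text
TCP in riser x,y [-0.163   0.0031] jaw-7.5: -0.1 tcp z 0.0146 paddle x,y est  w 0.02980350834080339 [-1.4  5.7  1.9]
```

Remaining about 15–20 mm; creep until the stop is felt.

servo_tool:
  increments:
    - [[0.2,0,0,0,0,0,-1],[0.15,0,0,0,0,0,-1],[0.12,0,0,0,0,0,-1]]

```text
t: 44.8
ee_pos: [0.5163, -0.131, 0.0146]
orientation: [[0.129, -0.001, 0.992], [-0.992, 0.004, 0.129], [-0.004, -1.0, -0.001]]
ft_force: [-0.5, 6.2, 2.2]
width: 0.0299
```

servo_tool:
  increments:
    - [[0.1,0,0,0,0,0,-1],[0.1,0,0,0,0,0,-1]]

```text
t: 45.0
ee_pos: [0.5167, -0.1359, 0.0146]
orientation: [[0.129, -0.002, 0.992], [-0.992, 0.005, 0.129], [-0.005, -1.0, -0.002]]
ft_force: [-4.5, 16.4, 7.9]
width: 0.0294
```

```bash
python3 - <<'E'
from h import *
pad()
E
```

```text
TCP in riser x,y [-0.1455  0.0027] jaw-7.5: -0.1 tcp z 0.0146 paddle x,y est  w 0.029396578595398112 [-4.5 16.4  7.9]
```

servo_tool:
  increments:
    - [[0.08,0,0,0,0,0,-1]]

```text
t: 45.1
ee_pos: [0.5161, -0.1364, 0.0145]
orientation: [[0.129, -0.004, 0.992], [-0.992, 0.008, 0.129], [-0.009, -1.0, -0.003]]
ft_force: [-3.5, 18.6, 9.9]
width: 0.03
```

servo_tool:
  increments:
    - [[0,0,0,0,0,0,-1],[0,0,0,0,0,0,-1]]

```text
t: 45.3
ee_pos: [0.516, -0.1363, 0.0146]
orientation: [[0.13, -0.005, 0.992], [-0.992, 0.008, 0.13], [-0.009, -1.0, -0.004]]
ft_force: [-0.8, 3.9, 0.2]
width: 0.0298
```

servo_tool:
  increments:
    - [[0,0,0,0,0,0,0.1],[0,0,0,0,0,0,0.1],[0,0,0,0,0,0,0.1]]

```text
t: 45.6
ee_pos: [0.5168, -0.1379, 0.0147]
orientation: [[0.13, -0.003, 0.992], [-0.992, 0.006, 0.13], [-0.006, -1.0, -0.002]]
ft_force: [0.9, 0.4, -0.3]
width: 0.048
```

servo_tool:
  increments:
    - [[0,-0.5,0,0,0,0,0.1],[0,-1,0,0,0,0,0.1],[-0.3,-1,0,0,0,0,0.1],[-1,-1,0,0,0,0,0.1],[-1,-1,0,0,0,0,0.1]]

```text
t: 46.1
ee_pos: [0.5093, -0.0831, 0.132]
orientation: [[0.125, -0.006, 0.992], [-0.992, 0.006, 0.125], [-0.006, -1.0, -0.005]]
ft_force: [0.7, 0.4, -0.2]
width: 0.0485
```

servo_tool:
  increments:
    - [[-1,-1,0,0,0,0,0.1],[-1,-1,0,0,0,0,0.1],[-1,-0.5,0,0,0,0,0.1],[-1,0,0,0,0,0,0.1],[-1,0,0,0,0,0,0.1]]

```text
t: 46.6
ee_pos: [0.4938, 0.0445, 0.2068]
orientation: [[0.123, 0.007, 0.992], [-0.992, 0.002, 0.123], [-0.001, -1.0, 0.008]]
ft_force: [-0.4, 0.0, -0.3]
width: 0.0487
```

servo_tool:
  increments:
    - [[-1,0,0,0,0,0,0.1],[-1,0,0,0,0,0,0.1],[-1,0,0,0,0,0,0.1],[-1,0,0,0,0,0,0.1],[-1,0,0,0,0,0,0.1]]

```text
t: 47.1
ee_pos: [0.4769, 0.1731, 0.2126]
orientation: [[0.123, 0.014, 0.992], [-0.992, 0.001, 0.123], [0.001, -1.0, 0.014]]
ft_force: [-0.0, -0.7, 0.6]
width: 0.0485
```

```bash
python3 - <<'E'
from h import *
c=camera("top");cv2.imwrite("pics/t16.png",cv2.resize(c["color"][100:270,280:480,::-1],None,fx=3.5,fy=3.5,interpolation=cv2.INTER_CUBIC))
for t,z in(("paddle_handle",.018),("deck",.096),("price_card",.1),("card_terminal",.03)):
    for n in("top",):
        print(t,[(np.round(d["centre"],3).tolist(),round(d["p"],2)) for d in search_frame(n,t)])
c=camera("scene");cv2.imwrite("pics/s16.png",cv2.resize(c["color"][140:330,220:480,::-1],None,fx=3,fy=3,interpolation=cv2.INTER_CUBIC))
c=camera("wrist");cv2.imwrite("pics/w16.png",c["color"][:,:,::-1]);pad()
E
```

```text
paddle_handle [([0.512, -0.146, 0.02], 0.69)]
deck [([0.521, -0.306, 0.096], 0.7)]
price_card [([0.778, -0.175, 0.054], 0.51)]
card_terminal [([0.55, -0.552, 0.029], 0.56)]
TCP in riser x,y [-0.4552  0.0039] jaw-7.5: -0.51 tcp z 0.2117 paddle x,y est  w 0.04825764358216472 [0.  0.1 0.2]
```

View pics/t16.png

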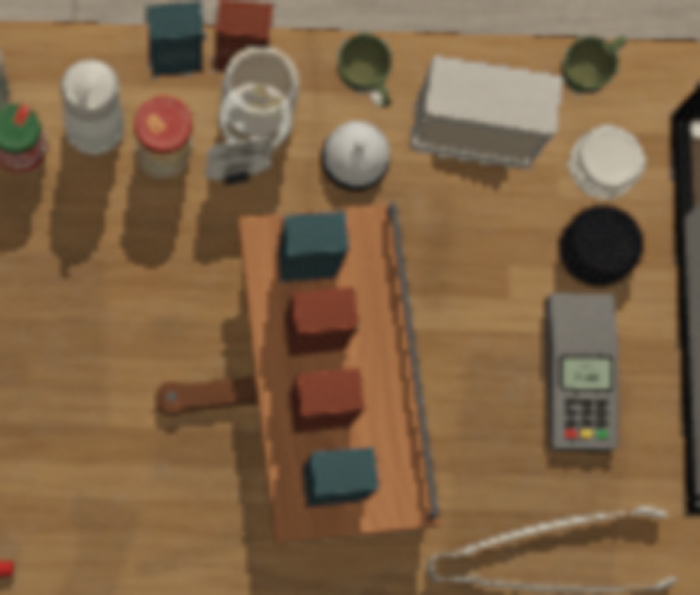

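View pics/s16.png

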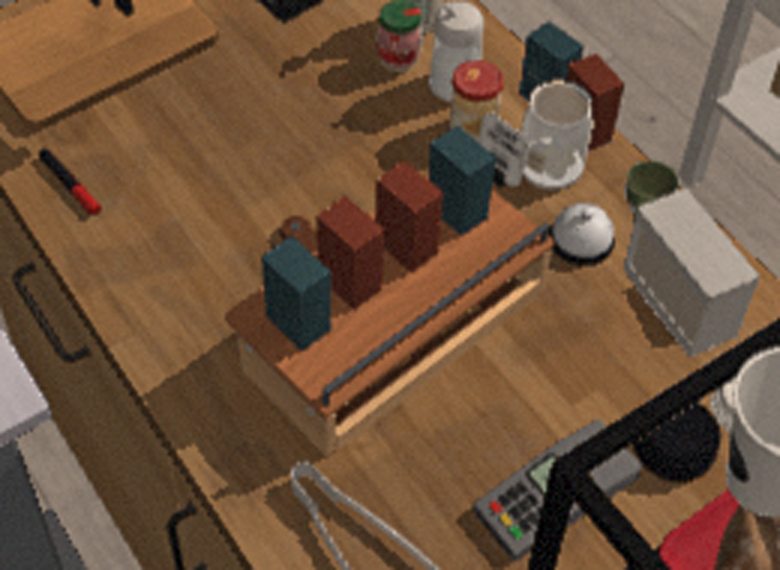

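View pics/w16.png

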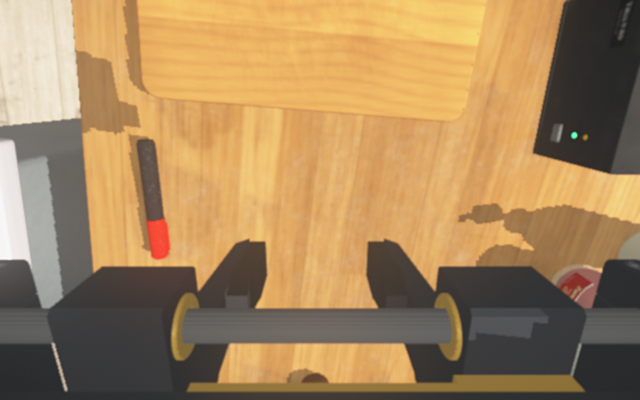

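```bash
python3 - <<'E'
from h import *
c=camera("wrist");W=c["world_to_cam"];R=W[:3,:3];o=-R.T@W[:3,3]
s=sensors.observe();T=np.array(s["orientation"])
print("cam pos in tool",T.T@(o-s["ee_pos"]),"fwd in tool",T.T@R[2])
t=camera("top")
r=np.radians(7.5);X=np.array([np.sin(r),-np.cos(r)]);Y=np.array([np.cos(r),np.sin(r)]);D=np.array([.533,-.2805])
P=backproj(t,np.array([[171,398],[245,390]])/3.5+[280,100]-.4,.018)[:,:2]-D;print("knob riser",P@X,P@Y)
print(s["qpos"])
E
```

```text
cam pos in tool [-0.07568308 -0.13147021  0.00027391] fwd in tool [2.94897026e-01 9.55529010e-01 2.32585335e-04]
knob riser [-0.17302421 -0.09121568] [0.00168938 0.00240147]
[ 1.11029883e-01  3.36896018e-01  1.49257720e+00 -7.06921159e-04
  1.29887645e+00 -1.05896358e-02]
```

servo_tool:
  increments:
    - [[0,0,0,0,0,-1,0.1],[0,0,0,0,0,-1,0.1],[0,0,0,0,0,-1,0.1],[0,0,0,0,0,-1,0.1],[0,0,0,0,0,-1,0.1]]

```text
t: 48.05
ee_pos: [0.4801, 0.1663, 0.2149]
orientation: [[0.069, 0.091, 0.994], [-0.747, -0.656, 0.112], [0.662, -0.749, 0.022]]
ft_force: [-0.4, -0.7, 0.3]
width: 0.0485
```

```bash
python3 - <<'E'
from h import *
c=camera("wrist");cv2.imwrite("pics/w17.png",c["color"][:,:,::-1]);pad()
E
```

```text
TCP in riser x,y [-0.4509  0.0052] jaw-7.5: -0.98 tcp z 0.2128 paddle x,y est  w 0.0480079704364076 [-2.3  0.8 -2.8]
```

View pics/w17.png

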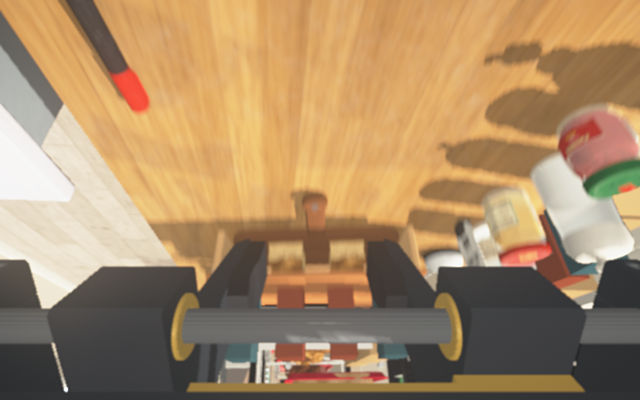

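```bash
python3 - <<'E'
from h import *
c=camera("wrist");im=c["color"][180:300,200:440,::-1];cv2.imwrite("pics/w18.png",cv2.resize(cv2.flip(im,-1),None,fx=3.3,fy=4,interpolation=cv2.INTER_CUBIC))
r=np.radians(7.5);X=np.array([np.sin(r),-np.cos(r)]);Y=np.array([np.cos(r),np.sin(r)]);D=np.array([.533,-.2805])
P=backproj(c,[[272,241],[305,241],[331,241],[364,241],[316,205]],.018)[:,:2]-D;print(np.c_[P@X,P@Y].round(3))
for d in search_frame("wrist","bread_0"):print(d)
E
```

```text
[[-0.043 -0.078]
 [-0.039 -0.019]
 [-0.036  0.028]
 [-0.033  0.088]
 [-0.169  0.004]]
{'centre': [0.4784, -0.2387, 0.0443], 'p': 0.87}
{'centre': [0.5836, -0.2286, 0.0479], 'p': 0.56}
```

View pics/w18.png

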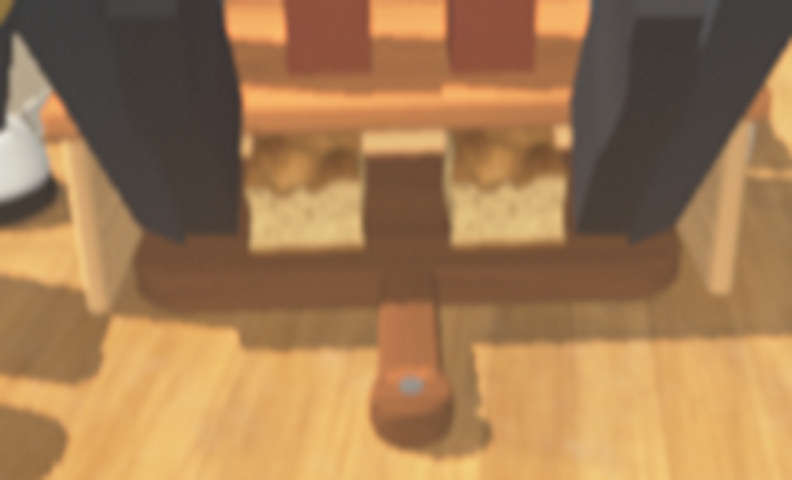

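```bash
python3 - <<'E'
from h import *
c=camera("wrist")
r=np.radians(7.5);X=np.array([np.sin(r),-np.cos(r)]);Y=np.array([np.cos(r),np.sin(r)]);D=np.array([.533,-.2805])
def f(x,y,z):
    P=backproj(c,[[440-x/3.3-.5,300-y/4-.5]],z)[0,:2]-D;print((x,y),z,np.round([P@X,P@Y],3))
f(250,305,0);f(550,300,0)      # blade bottom edge
f(250,280,.018);f(550,275,.018) # blade top front edge?
f(250,250,.018);f(362,248,.018);f(452,247,.018);f(563,243,.018)
f(412,385,.018)
E
```

```text
(250, 305) 0 [-0.083  0.084]
(550, 300) 0 [-0.086 -0.071]
(250, 280) 0.018 [-0.095  0.081]
(550, 275) 0.018 [-0.099 -0.069]
(250, 250) 0.018 [-0.066  0.084]
(362, 248) 0.018 [-0.067  0.026]
(452, 247) 0.018 [-0.069 -0.021]
(563, 243) 0.018 [-0.068 -0.079]
(412, 385) 0.018 [-0.184  0.002]
```

The view into the mouth shows both breads flat on the blade, with a clear gap to the deck. Their fronts sit at paddle x≈-0.06, so they are centred. Handing in.

```bash
python3 - <<'E'
from h import *
print(manip.close_job(), sensors.observe()["t"])
E
```

```text
the job is handed in; nothing more can be done
the job is handed in; nothing more can be done
```

The bread display is set up and the job is handed in; the clock was at about 48 s when I last read it. The system gave no verdict.

- **Cartons:** All four stand upright on the deck, seen in the top and scene pictures.
- **Bread:** Only two focaccia pieces were there. Both went on the blade out in the open, and the later view into the mouth shows them flat and clear of the deck. Their centres are about 0 mm (x) and ±52 mm (y) from the blade's middle.
- **Paddle:** I slid it in until the back stop was felt at about 18 N. The knob measures x = -173 mm in the riser frame against -174 mm nominal, so it is home to within about 1 mm, and it is straight to well under 0.12 rad.
- **Bystanders:** The price card and card terminal read within about 5 mm of where they started.

**Disagreements:** The tilted wrist view read about 10 mm short in x because the arm sagged, so I corrected it against the knob and blade edge. Early on, the networks' carton positions were about 10 mm off, so I used the wrist camera's corner measurements instead. I didn't notice the announced bread knock or grip slackening.

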